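# Sort look-alike filter canisters by wrist load and press them home in their docks

### The arm

A 6-joint arm with a two-finger parallel gripper is mounted at the origin on the work surface. World frame = base frame: x ahead of the robot, y to its left, z up, the work surface at z = 0. Lengths are in mm, angles in rad, forces in N, time in s.
With the tool pointing down it reaches from about 325 to 900 mm from the base axis. Payload 3.5 kg.
Tool frame: the origin (TCP) lies on the centre line of the jaws, within the pads' length; the fingertips stand 19 mm ahead of it and the grasp point (between the pads) is the TCP; z points along the fingers, y is the direction in which the jaws open and shut (so a half turn about z gives the same grasp; the last joint's range is limited). The gripper opens to 85 mm and grips with 20 to 120 N. Pads are 22 mm wide; open, the fingers measure 114 mm over their backs; the gripper's body (76 mm by 85 mm) begins 54 mm behind the grasp point. The pads swing forward as they close: fully open they stand 13 mm farther back than shut.
Start: joints at [1.093, 0.276, -0.026, 1.268, 0, 1.467], TCP at [228.81, 581.608, 250.313] pointing down, gripper open.
Joint ranges: [-3.12, 3.12], [-0.85, 1.88], [-1.08, 1.24], [-1.95, 2.15], [-1.57, 1.53], [-3.14, 3.14]. Speed limits (rad/s): [2.57, 2.57, 3.14, 3.14, 3.14, 3.14].

### API

Orientations are given as a unit quaternion [w, x, y, z].
In Python, from plant import * gives the robot as it stands.
- The arm moves only by the tool servo_tool, never from a script. Its argument "rows" is a list of rows, each a list of 5 numbers: the shift along the tool's x, y, z in mm, then the turn about the tool's z in rad, then the finger opening in mm, from 0 to 85.4. In form: [[tx, ty, tz, yaw, gripper], ...]. A call has 1 to 20 rows; each row shifts and turns the pose as measured when the row begins, along the tool's axes as they then stand; what a row does not reach is not made up. A row lasts 1/12 s, in which the tool goes at most 41.7 mm and 7.16 degrees, less where a joint would pass 70% of its speed; a pose out of reach is approached as far as the arm can. A call with a gripper value outside its range is refused whole. The fingers move at their own pace and stop on an object; "force" is the grip in N (left out, the last holds). Time passes only in rows, so rows that do not move let the fingers close. It gives the time, the measured TCP pose, the force and the opening at its end, in the units of the state.
- get_obs(): the state, without advancing time (a new reading comes with each control period).
- grab_frame(name): name is "scene" or "top" or "wrist"; returns a dict with "image" (420x560x3 uint8, red, green, blue), "range_z" (420x560 float32, mm along the optical axis (not along the pixel's ray), 0 where there is no reading), "mtx" (3x3 intrinsics, pixels), "distortion" ([k1, k2, p1, p2, k3] as OpenCV has them; the pictures are not rectified), "camera_from_world" (4x4, takes a point from world to camera coordinates); the wrist camera has in their place "T_tool_cam" (4x4, takes a point from camera to tool coordinates, whose origin is the TCP and whose axes are the flange's). Camera axes: x right, y up, looking along -z (the intrinsics and any distortion apply to the point x, -y, -z); pixel columns grow to the right and rows downward; lengths in mm; the calibration is good to about 2 mm. A picture is of the moment at which its call begins: read the wrist's pose just before it.
- sign_off(): hands the job in, once; it reports no verdict.
The state is a dict: "clock": time; "joints": joint angles; "joint_velocities": joint speeds; "effort": joint torques, N m; "ee_pos": TCP position; "ee_rot": TCP orientation; "contact_force": force on the tool from outside, world axes, zero at the start; "torque": the same for the moment, N m; "gripper_width": finger opening in mm.
Only numpy, scipy, OpenCV 4.12 (cv2) and the standard library are available. Lean on these libraries where they do the work, as an engineer would, in place of code of your own. Each camera call takes 0.05 s, during which the arm holds its last target.

### The job

The three sealed filter canisters of the water-filter exhibit look alike but differ in weight, and only lifting them tells which is which: put the lightest one (hollow core) in the blue dock, the middle one (packed filling) in the yellow dock and the heaviest one (solid core) in the red dock, upright, and press each gently but fully home against its stiff plunger floor until it stops. Never push hard on a dock (about 2 kg of push at most), tip no canister over, leave the glassware, bowls, spoon and jar where they are, and let go of everything at the end.

Things in the scene. Friction and masses are not known exactly. Their poses are not given: they have to be found in the camera images.
- can_1: Sealed canister, aluminium, black cap: upright cylinder, diameter 50, height 92 mm. Origin: centre of underside, z up. The three look alike, their numbers tell nothing: in changing order one has a hollow core (0.15 kg in all), one a packed filling (0.34), one a solid core (0.58), each within 5 percent. The core has about 1 mm of play.
- can_2: Sealed canister, aluminium, black cap: upright cylinder, diameter 50, height 92 mm. Origin: centre of underside, z up. The three look alike, their numbers tell nothing: in changing order one has a hollow core (0.15 kg in all), one a packed filling (0.34), one a solid core (0.58), each within 5 percent. The core has about 1 mm of play.
- can_3: Sealed canister, aluminium, black cap: upright cylinder, diameter 50, height 92 mm. Origin: centre of underside, z up. The three look alike, their numbers tell nothing: in changing order one has a hollow core (0.15 kg in all), one a packed filling (0.34), one a solid core (0.58), each within 5 percent. The core has about 1 mm of play.
- dock_red: Red dock for the solid core: fixed block 78 x 78 x 40 mm, round well 54 mm wide. Origin: centre of underside, z up, on the well's axis; mouth at 40 mm. Its floor, a plunger with a rubber pad (gives 1 mm per 4 N), starts 21 to 25 mm above the origin and is pushed down against about 9 N of friction (canister weight included) to a hard stop with the bare pad at 15 mm; the plunger stays where left.
- dock_yellow: Yellow dock for the packed filling: fixed block 78 x 78 x 40 mm, round well 54 mm wide. Origin: centre of underside, z up, on the well's axis; mouth at 40 mm. Its floor, a plunger with a rubber pad (gives 1 mm per 4 N), starts 21 to 25 mm above the origin and is pushed down against about 9 N of friction (canister weight included) to a hard stop with the bare pad at 15 mm; the plunger stays where left.
- dock_blue: Blue dock for the hollow core: fixed block 78 x 78 x 40 mm, round well 54 mm wide. Origin: centre of underside, z up, on the well's axis; mouth at 40 mm. Its floor, a plunger with a rubber pad (gives 1 mm per 4 N), starts 21 to 25 mm above the origin and is pushed down against about 9 N of friction (canister weight included) to a hard stop with the bare pad at 15 mm; the plunger stays where left.
- tumbler: Glass tumbler, 66 mm wide, 85 mm tall; bystander, to be left alone. Origin at the centre of its underside.
- beaker: Greenish glass beaker, 80 mm wide, 110 mm tall; bystander, to be left alone. Origin at the centre of its underside.
- bowl: White bowl, 150 mm wide, 50 mm tall; bystander, to be left alone. Origin at the centre of its underside.
- bowl_small: Blue bowl, 100 mm wide, 50 mm tall; bystander, to be left alone. Origin at the centre of its underside.
- spoon: Wooden spoon lying flat along its x axis; bystander, to be left alone. Origin at the centre of its underside.
- jar: Amber jar with a lid, 64 mm wide, 85 mm tall; bystander, to be left alone. Origin at the centre of its underside.

How it is judged (in metres and radians):
At the end, for the whole second after the job is handed in: Each dock holds one canister, released, at rest, within 6 mm of its axis and 0.1 rad of upright, underside under 18 mm above the dock's origin, and of the right weight by the load it lays on the dock: blue 0.8 to 2.4 N, yellow 2.5 to 4.5 N, red 4.6 to 8 N (((horizontal distance between can_1 and dock_red below 0.006 m and z of can_1 in the frame of dock_red below 0.018 m and angle between can_1's own z axis and vertical below 0.1 rad and contact force between can_1 and dock_red between 4.6 and 8 N and linear speed of can_1 below 0.02 m/s) or (horizontal distance between can_2 and dock_red below 0.006 m and z of can_2 in the frame of dock_red below 0.018 m and angle between can_2's own z axis and vertical below 0.1 rad and contact force between can_2 and dock_red between 4.6 and 8 N and linear speed of can_2 below 0.02 m/s) or (horizontal distance between can_3 and dock_red below 0.006 m and z of can_3 in the frame of dock_red below 0.018 m and angle between can_3's own z axis and vertical below 0.1 rad and contact force between can_3 and dock_red between 4.6 and 8 N and linear speed of can_3 below 0.02 m/s)) and ((horizontal distance between can_1 and dock_yellow below 0.006 m and z of can_1 in the frame of dock_yellow below 0.018 m and angle between can_1's own z axis and vertical below 0.1 rad and contact force between can_1 and dock_yellow between 2.5 and 4.5 N and linear speed of can_1 below 0.02 m/s) or (horizontal distance between can_2 and dock_yellow below 0.006 m and z of can_2 in the frame of dock_yellow below 0.018 m and angle between can_2's own z axis and vertical below 0.1 rad and contact force between can_2 and dock_yellow between 2.5 and 4.5 N and linear speed of can_2 below 0.02 m/s) or (horizontal distance between can_3 and dock_yellow below 0.006 m and z of can_3 in the frame of dock_yellow below 0.018 m and angle between can_3's own z axis and vertical below 0.1 rad and contact force between can_3 and dock_yellow between 2.5 and 4.5 N and linear speed of can_3 below 0.02 m/s)) and ((horizontal distance between can_1 and dock_blue below 0.006 m and z of can_1 in the frame of dock_blue below 0.018 m and angle between can_1's own z axis and vertical below 0.1 rad and contact force between can_1 and dock_blue between 0.8 and 2.4 N and linear speed of can_1 below 0.02 m/s) or (horizontal distance between can_2 and dock_blue below 0.006 m and z of can_2 in the frame of dock_blue below 0.018 m and angle between can_2's own z axis and vertical below 0.1 rad and contact force between can_2 and dock_blue between 0.8 and 2.4 N and linear speed of can_2 below 0.02 m/s) or (horizontal distance between can_3 and dock_blue below 0.006 m and z of can_3 in the frame of dock_blue below 0.018 m and angle between can_3's own z axis and vertical below 0.1 rad and contact force between can_3 and dock_blue between 0.8 and 2.4 N and linear speed of can_3 below 0.02 m/s))); the robot touches nothing.
It fails at once if a dock is pushed or struck with more than 25 N (contact force between any of dock_red, dock_yellow, dock_blue and anything else above 25 N).
It fails at once if a canister is tipped by more than 0.7 rad (angle between any of can_1, can_2, can_3's own z axis and vertical above 0.7 rad).
It fails at once if a bystander (tumbler, beaker, bowls, spoon, jar) is moved by more than 30 mm (distance of any of tumbler, beaker, bowl, bowl_small, spoon, jar from where it was at the start of the episode above 0.03 m).
It also fails if it takes over 72 s, if anything falls off the work surface, if the arm or the gripper's body presses on something with over 40 N, if the wrist force passes 120 N, or if a joint passes its speed limit or range.

## Working session

There is one attempt and no reset: what is moved stays moved. The work goes in short steps, Python scripts to look and compute and a tool call to move; the robot and the scene stay as the last step left them, time stands still between calls to the robot, and variables do not carry over. Pictures are saved under pics/ and viewed, and the job is handed in when it is done.

Besides the shell and the picture viewer there is one more tool, called after "Call:" in YAML: its name, and indented under it one key for each argument. servo_tool: Moves the arm, as the interface text tells. Its arguments: {"type":"object","properties":{"rows":{"type":"array"},"force":{"type":"number"}},"required":["rows"]}

```bash
mkdir -p pics; ls; python3 - <<'E'
from plant import *
import cv2,numpy as np,pickle
print(get_obs())
d={}
for n in ["scene","top"]:
    f=grab_frame(n); d[n]=f
    cv2.imwrite(f"pics/{n}0.png",f["image"][:,:,::-1])
    print(n,f["mtx"],f["distortion"],f["camera_from_world"])
pickle.dump(d,open("f0.pkl","wb"))
E
```

```text
pics
{'clock': 0.0, 'joints': array([ 1.09260547e+00,  2.77128384e-01, -2.79082425e-02,  1.26796828e+00,
       -4.10371551e-05,  1.46738394e+00]), 'joint_velocities': array([-0.00227916, -0.0014522 , -0.00097698,  0.00025631,  0.00097089,
        0.0011139 ]), 'effort': array([-8.08831010e-04, -4.45508051e+01,  2.95201135e+01,  1.62251014e-02,
       -1.54511176e-04,  8.43239462e-06]), 'ee_pos': array([228.47700624, 580.94869023, 249.14960682]), 'ee_rot': array([-2.96964893e-04,  1.86294333e-01,  9.82493360e-01, -1.06380752e-03]), 'contact_force': array([0.10002541, 0.57861831, 0.36995909]), 'torque': array([-0.01885214,  0.004299  ,  0.0154591 ]), 'gripper_width': 85.11829566206491}
scene [[398.65023756   0.         274.489056  ]
 [  0.         398.65023756 214.86039615]
 [  0.           0.           1.        ]] [-0.08670009  0.          0.          0.          0.        ] [[ 9.93283303e-02  9.94977768e-01  1.23743059e-02 -5.19329571e+01]
 [-7.31757974e-01  6.46128942e-02  6.78494983e-01  3.72426788e+02]
 [ 6.74287884e-01 -7.64487708e-02  7.34500807e-01 -1.47097946e+03]
 [ 0.00000000e+00  0.00000000e+00  0.00000000e+00  1.00000000e+00]]
top [[390.83003503   0.         285.59710463]
 [  0.         390.83003503 203.35562579]
 [  0.           0.           1.        ]] [-0.05489631  0.          0.          0.          0.        ] [[ 2.72843153e-02 -9.99525373e-01 -1.43036908e-02  3.92970238e+00]
 [ 9.98235329e-01  2.64885439e-02  5.31468203e-02 -5.51451337e+02]
 [-5.27427114e-02 -1.57285241e-02  9.98484261e-01 -9.72820726e+02]
 [ 0.00000000e+00  0.00000000e+00  0.00000000e+00  1.00000000e+00]]
```

View pics/scene0.png

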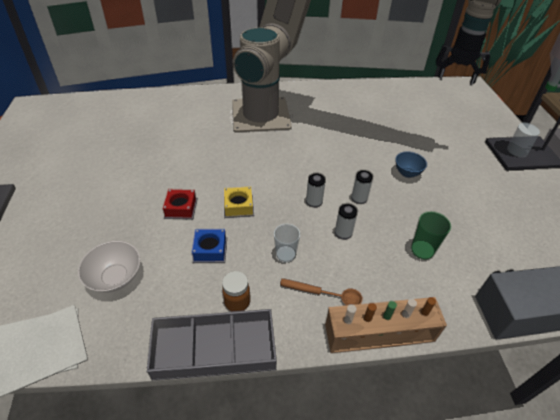

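View pics/top0.png

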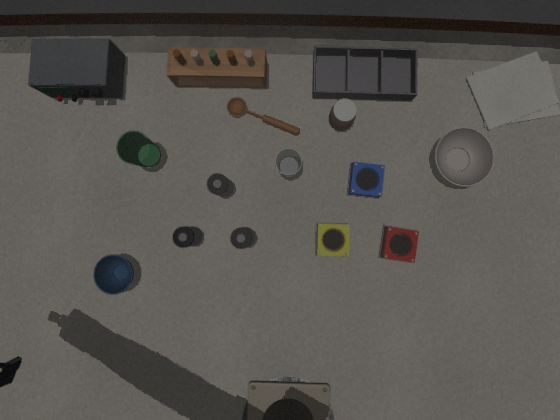

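```bash
cat > h.py <<'E'
import cv2,numpy as np
def rays(f,uv):
    n=cv2.undistortPoints(np.float64(uv).reshape(-1,1,2),f["mtx"],np.float64(f["distortion"])).reshape(-1,2)
    return np.c_[n[:,0],-n[:,1],-np.ones(len(n))]
def world(f,T=None):
    "T: world_from_camera"
    if T is None: T=np.linalg.inv(f["camera_from_world"])
    v,u=np.mgrid[0:420,0:560]
    r=rays(f,np.c_[u.ravel(),v.ravel()])*f["range_z"].reshape(-1,1)
    P=(r@T[:3,:3].T+T[:3,3]).reshape(420,560,3)
    P[f["range_z"]==0]=np.nan
    return P
def onplane(f,uv,z,T=None):
    if T is None: T=np.linalg.inv(f["camera_from_world"])
    d=rays(f,uv)@T[:3,:3].T; o=T[:3,3]
    return o+d*((z-o[2])/d[:,2])[:,None]
E
python3 - <<'E'
import pickle,cv2,numpy as np
from h import *
d=pickle.load(open("f0.pkl","rb"))
for n in ["top","scene"]:
    f=d[n]; P=world(f)
    hsv=cv2.cvtColor(f["image"],cv2.COLOR_RGB2HSV)
    print(n,"table z",np.nanmedian(P[...,2]))
    region=(P[...,0]>250)&(P[...,0]<750)&(abs(P[...,1])<480)
    for nm,lo,hi in [("red",170,180),("red2",0,6),("yel",20,32),("blue",108,125)]:
        m=((hsv[...,0]>=lo)&(hsv[...,0]<=hi)&(hsv[...,1]>140)&(hsv[...,2]>60)&region&(abs(P[...,2]-40)<5)).astype(np.uint8)
        k,l,s,c=cv2.connectedComponentsWithStats(m)
        for i in range(1,k):
            if s[i,4]<60: continue
            uv=np.argwhere(l==i)[:,::-1]
            Q=onplane(f,uv,40)
            r=cv2.minAreaRect(np.float32(Q[:,:2]))
            print(nm,s[i,4],np.round(r[0],1),np.round(r[1],1),round(r[2],1),"z",np.nanmedian(P[l==i][:,2]).round(1))
    for zl,zh in [(82,102),(60,130)]:
        m=((P[...,2]>zl)&(P[...,2]<zh)&region).astype(np.uint8)
        k,l,s,c=cv2.connectedComponentsWithStats(m)
        for i in range(1,k):
            if s[i,4]<40: continue
            Q=P[l==i]
            (x,y),r=cv2.minEnclosingCircle(np.float32(Q[:,:2]))
            print(zl,"blob",s[i,4],c[i].round(),np.round((x,y,r),1),"mean",Q.mean(0).round(1), "z",np.median(Q[:,2]).round(1))
E
python3 - <<'E'
import cv2
for n,(x,y,w,h) in {"top":(160,80,300,190),"scene":(140,150,320,170)}.items():
    i=cv2.imread(f"pics/{n}0.png")[y:y+h,x:x+w]
    cv2.imwrite(f"pics/{n}0c.png",cv2.convertScaleAbs(cv2.resize(i,None,fx=2.5,fy=2.5,interpolation=2),alpha=1.6))
E
```

```text
top table z 1.2265899795073096
red2 453 [ 457.4 -265.6] [77.  75.2] 82.5 z 41.1
yel 211 [ 464.4 -101.4] [70.8 71.2] 1.5 z 40.8
blue 141 [ 629.3 -181.5] [74.1 49.8] 85.2 z 41.3
82 blob 151 [126. 144.] [670.9 384.   34.8] mean [679.3 402.9  92. ] z 92.3
82 blob 90 [147. 153.] [664.1 367.2  36.6] mean [657.3 350.   92. ] z 92.1
82 blob 108 [288. 160.] [647.9  14.3  32.6] mean [648.9  15.5  85.7] z 85.4
82 blob 358 [217. 184.] [589.4 180.1  25.1] mean [588.9 179.5  92.9] z 93.1
82 blob 354 [183. 237.] [461.8 255.2  24.8] mean [462.  254.8  92.6] z 92.7
82 blob 364 [241. 238.] [463.7 120.3  25.1] mean [463.9 119.6  93.1] z 93.1
60 blob 665 [134. 148.] [669.1 378.7  40. ] mean [670.8 383.1  91. ] z 92.6
60 blob 194 [288. 158.] [647.9  14.3  32.6] mean [654.7  15.3  79.5] z 83.8
60 blob 392 [218. 184.] [589.3 180.   25.2] mean [588.2 177.8  91.1] z 92.8
60 blob 396 [184. 237.] [461.8 255.2  24.8] mean [462.2 252.8  90.4] z 92.4
60 blob 383 [241. 238.] [464.  120.3  25.2] mean [464.2 118.6  91.9] z 93.0
scene table z -0.023684213061642367
red2 334 [ 464.6 -264.4] [75.9 79.2] 83.3 z 39.7
yel 
[... 226 characters left out ...]
.3  91.6] z 92.4
82 blob 265 [348. 211.] [591.1 182.2  26.2] mean [595.  180.1  91.8] z 92.5
82 blob 190 [436. 221.] [664.3 384.5  35.5] mean [649.  397.4  92.1] z 92.5
82 blob 108 [286. 233.] [650.   16.1  33.9] mean [649.6  15.   84.9] z 84.9
82 blob 169 [429. 235.] [672.9 377.9  39.1] mean [695.  361.   92.4] z 92.4
60 blob 287 [363. 179.] [465.4 254.8  26.4] mean [473.2 253.5  84.1] z 89.4
60 blob 323 [316. 182.] [467.2 121.8  26.9] mean [474.5 119.   84.8] z 91.0
60 blob 377 [347. 213.] [592.1 182.   26.9] mean [599.  178.3  85.6] z 91.3
60 blob 925 [432. 228.] [669.1 378.6  42.2] mean [670.3 380.   89.1] z 90.3
60 blob 386 [286. 235.] [649.9  16.9  34.3] mean [648.5  15.9  75.1] z 75.5
```

View pics/top0c.png

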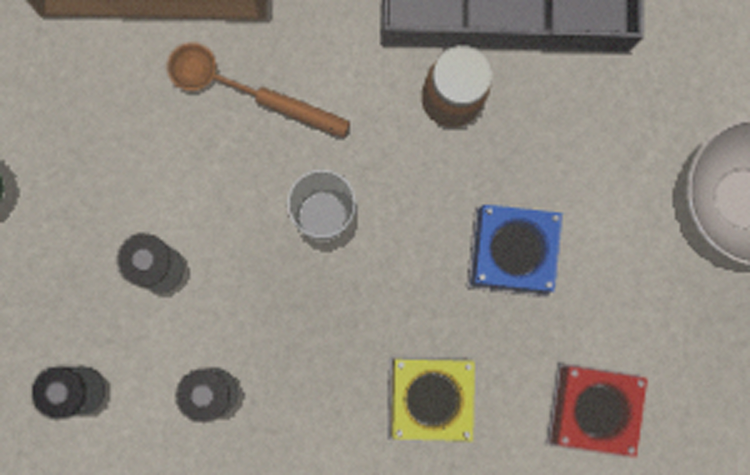

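Call:
servo_tool:
  rows:
    - [0,0,0,-0.095,85]
    - [0,0,0,-0.095,85]
    - [0,0,0,-0.095,85]
    - [0,0,0,-0.09,85]
    - [-19,-27,0,0,85]
    - [-19,-27,0,0,85]
    - [-19,-27,0,0,85]
    - [-19,-27,0,0,85]
    - [-19,-27,0,0,85]
    - [-19,-27,0,0,85]
    - [-19,-27,0,0,85]
    - [-19,-27,0,0,85]
  force: 60

```text
clock: 1.1
ee_pos: [384.4, 361.9, 241.6]
ee_rot: [-0.005, -0.016, 1.0, -0.005]
contact_force: [0.3, 0.3, -0.7]
gripper_width: 84.9
```

```bash
cat >> h.py <<'E'
from scipy.spatial.transform import Rotation as R
def Ttool(o):
    q=o["ee_rot"]; T=np.eye(4); T[:3,:3]=R.from_quat([q[1],q[2],q[3],q[0]]).as_matrix(); T[:3,3]=o["ee_pos"]; return T
def show(o):
    T=Ttool(o)
    print("t %.2f"%o["clock"],"pos",o["ee_pos"].round(2),"yaw(y-axis deg)",np.degrees(np.arctan2(T[1,1],T[0,1])).round(2),"tilt",T[:2,2].round(4),"F",o["contact_force"].round(2),"tau",o["torque"].round(2),"w %.1f"%o["gripper_width"],"q6 %.2f"%o["joints"][5])
    return T
def wrist(name):
    import plant
    o=plant.get_obs(); T=show(o); f=plant.grab_frame("wrist")
    cv2.imwrite(f"pics/{name}.png",f["image"][:,:,::-1])
    return o,f,T@f["T_tool_cam"]
E
python3 - <<'E'
from plant import *; from h import *
import pickle
for k in range(2): show(get_obs())
o,f,T=wrist("w1"); print(f["T_tool_cam"].round(3),f["mtx"]); P=world(f,T)
pickle.dump((o,f,T),open("w1.pkl","wb"))
print("table",np.nanmedian(P[...,2]))
E
```

```text
t 1.10 pos [384.37 361.88 241.62] yaw(y-axis deg) 91.88 tilt [-0.0094 -0.01  ] F [ 0.26  0.27 -0.74] tau [ 0.   -0.02 -0.02] w 84.9 q6 0.60
t 1.10 pos [384.37 361.88 241.62] yaw(y-axis deg) 91.88 tilt [-0.0094 -0.01  ] F [ 0.26  0.27 -0.74] tau [ 0.   -0.02 -0.02] w 84.9 q6 0.60
t 1.10 pos [384.37 361.88 241.62] yaw(y-axis deg) 91.88 tilt [-0.0094 -0.01  ] F [ 0.26  0.27 -0.74] tau [ 0.   -0.02 -0.02] w 84.9 q6 0.60
[[  -0.       0.95     0.312   79.835]
 [   1.       0.       0.       1.491]
 [   0.       0.312   -0.95  -124.01 ]
 [   0.       0.       0.       1.   ]] [[294.06884644   0.         286.51404332]
 [  0.         294.06884644 211.22947603]
 [  0.           0.           1.        ]]
table 0.6843103203494252
```

View pics/w1.png

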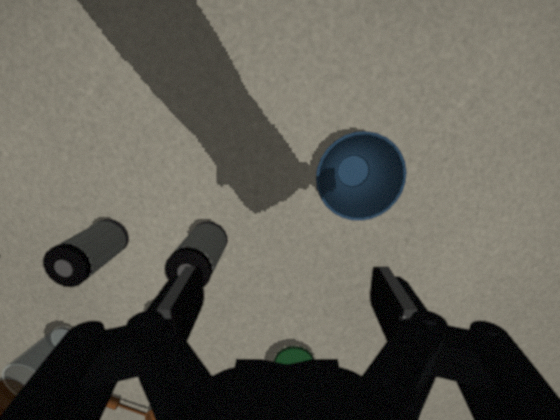

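Call:
servo_tool:
  rows:
    - [-26,-33,-3,-0.03,85]
    - [-26,-33,-3,0,85]
    - [-20,-25,0,0,85]
    - [-8,-12,0,0,85]
    - [0,0,0,0,85]
    - [0,0,0,0,85]

```text
clock: 1.65
ee_pos: [470.8, 257.4, 245.4]
ee_rot: [-0.006, -0.027, 1.0, -0.008]
contact_force: [-0.3, -0.9, -0.1]
gripper_width: 85.1
```

```bash
cat >> h.py <<'E'
def caps(f,T,z0=92,tol=14):
    P=world(f,T); m=(abs(P[...,2]-z0)<tol).astype(np.uint8); m[300:]=0
    k,l,s,c=cv2.connectedComponentsWithStats(m)
    for i in range(1,k):
        if s[i,4]<200: continue
        cn=max(cv2.findContours((l==i).astype(np.uint8),0,1)[0],key=len).reshape(-1,2)
        Q=onplane(f,cn,z0,T); (x,y),r=cv2.minEnclosingCircle(np.float32(Q[:,:2]))
        print("blob",s[i,4],c[i].round(),"circle",np.round((x,y,r),1),"z",np.median(P[l==i][:,2]).round(1))
E
python3 - <<'E'
from h import *
import pickle
o,f,T=wrist("w2"); pickle.dump((o,f,T),open("w2.pkl","wb")); caps(f,T)
E
```

```text
t 1.65 pos [470.84 257.36 245.43] yaw(y-axis deg) 93.14 tilt [-0.0109 -0.0157] F [-0.34 -0.89 -0.14] tau [ 0.04  0.02 -0.04] w 85.1 q6 0.33
blob 2178 [154. 187.] circle [464.1 125.5  28. ] z 92.4
blob 2038 [289. 193.] circle [462.5 258.9  25.8] z 92.5
blob 710 [220. 289.] circle [574.7 189.4  21.6] z 91.9
```

View pics/w2.png

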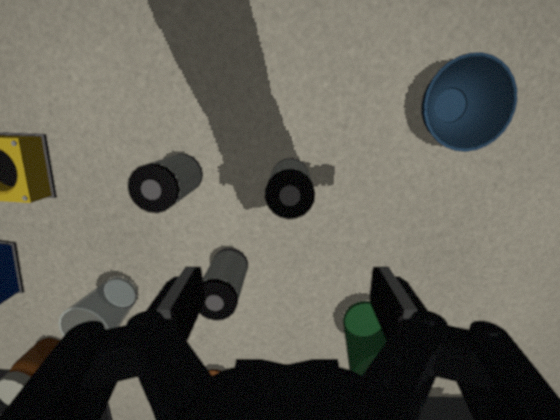

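Call:
servo_tool:
  rows:
    - [3,1,27,0.05,85]
    - [3,1,30,0,85]
    - [1,0,30,0,85]
    - [0,0,30,0,85]
    - [0,0,18,0,85]
    - [0,0,0,0,85]
    - [0,0,0,0,85]

```text
clock: 2.28
ee_pos: [457.5, 265.8, 107.5]
ee_rot: [-0.004, -0.007, 1.0, -0.006]
contact_force: [0.8, 0.6, 0.6]
gripper_width: 84.7
```

```bash
python3 - <<'E'
from h import *
import pickle
o,f,T=wrist("w3"); pickle.dump((o,f,T),open("w3.pkl","wb")); caps(f,T)
E
```

```text
t 2.28 pos [457.48 265.77 107.49] yaw(y-axis deg) 90.84 tilt [-0.0083 -0.0118] F [0.8  0.57 0.56] tau [-0.    0.03  0.01] w 84.7 q6 0.39
blob 5484 [ 43. 266.] circle [461.  128.   31.5] z 92.2
blob 5295 [272. 268.] circle [459.7 258.7  26.5] z 92.4
```

View pics/w3.png

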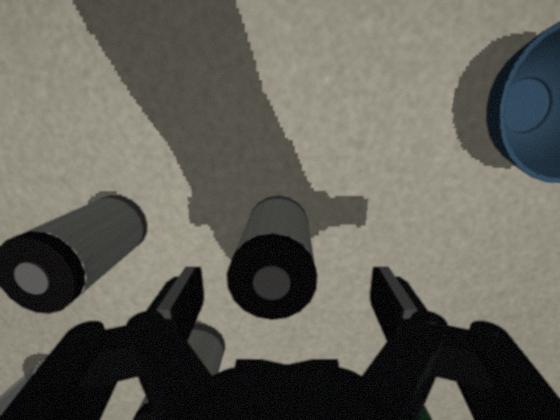

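```bash
sed -i 's/m\[300:\]=0/m[335:]=0; m[300:,:215]=0; m[300:,350:]=0/' h.py; python3 - <<'E'
from h import *
import pickle
for n in ["w2","w3"]:
    o,f,T=pickle.load(open(n+".pkl","rb")); print(n);caps(f,T); caps(f,T,92,4)
E
```

```text
w2
blob 2178 [154. 187.] circle [464.1 125.5  28. ] z 92.4
blob 2038 [289. 193.] circle [462.5 258.9  25.8] z 92.5
blob 1096 [221. 296.] circle [586.1 185.8  29. ] z 92.1
blob 1980 [152. 188.] circle [464.5 123.4  25.9] z 92.5
blob 1971 [289. 194.] circle [463.2 258.8  25.2] z 92.6
blob 904 [221. 298.] circle [588.9 184.1  26.1] z 92.3
w3
blob 5484 [ 43. 266.] circle [461.  128.   31.5] z 92.2
blob 6381 [272. 275.] circle [460.7 258.7  27.5] z 92.4
blob 4421 [ 37. 270.] circle [463.7 124.8  27.3] z 92.4
blob 5893 [271. 278.] circle [462.5 258.6  25.7] z 92.4
```

Call:
servo_tool:
  rows:
    - [-4,-5,0,0,85]
    - [-1,-2,4,0,85]
    - [0,0,12,0,85]
    - [0,0,14,0,85]
    - [0,0,10,0,85]
    - [0,0,0,0,85]
    - [0,0,0,0,85]

```text
clock: 2.92
ee_pos: [471.2, 261.7, 75.9]
ee_rot: [0.005, -0.008, 1.0, -0.002]
contact_force: [-0.1, -0.1, -0.1]
gripper_width: 85.3
```

```bash
python3 - <<'E'
from h import *
import pickle
o,f,T=wrist("w4"); pickle.dump((o,f,T),open("w4.pkl","wb")); caps(f,T,92,5)
E
```

```text
t 2.92 pos [471.21 261.65  75.85] yaw(y-axis deg) 90.91 tilt [ 0.0098 -0.0044] F [-0.13 -0.11 -0.11] tau [-0.01  0.02  0.01] w 85.3 q6 0.37
blob 9297 [277. 287.] circle [462.3 258.9  25.9] z 92.4
blob 1572 [ 15. 277.] circle [457.8 140.6  16. ] z 91.9
blob 430 [177. 290.] circle [462.8 213.8  10.2] z 91.8
blob 424 [396. 290.] circle [461.1 312.3   9.8] z 91.8
```

View pics/w4.png

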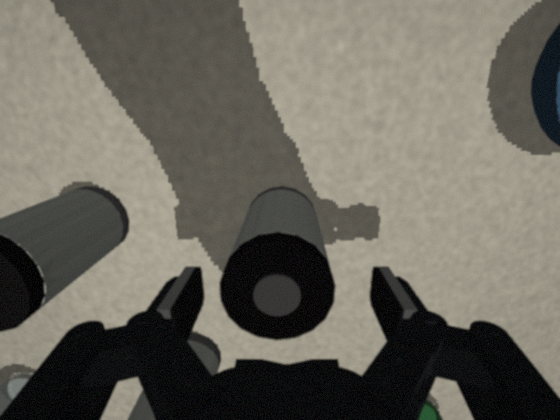

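Call:
servo_tool:
  rows:
    - [5,-2,3,0,85]
    - [4,-1,5,0,85]

```text
clock: 3.13
ee_pos: [464.7, 259.2, 69.9]
ee_rot: [0.007, -0.008, 1.0, -0.001]
contact_force: [0.6, -0.0, 0.2]
gripper_width: 84.9
```

```bash
python3 - <<'E'
from h import *
from plant import *
show(get_obs())
E
```

```text
t 3.13 pos [464.67 259.23  69.92] yaw(y-axis deg) 90.89 tilt [ 0.0148 -0.0024] F [ 0.56 -0.01  0.2 ] tau [-0.01  0.04 -0.01] w 84.9 q6 0.38
```

Call:
servo_tool:
  rows:
    - [2,0,2,0,60]
    - [0,0,2,0,40]
    - [0,0,0,0,40]
    - [0,0,0,0,40]
    - [0,0,0,0,40]
  force: 60

```text
clock: 3.55
ee_pos: [460.5, 258.3, 65.4]
ee_rot: [0.007, -0.008, 1.0, -0.002]
contact_force: [0.8, -0.9, -0.7]
gripper_width: 49.2
```

```bash
python3 - <<'E'
from h import *
import pickle
o,f,T=wrist("w5"); pickle.dump((o,f,T),open("w5.pkl","wb")); caps(f,T,92,5)
E
```

```text
t 3.55 pos [460.54 258.3   65.43] yaw(y-axis deg) 90.91 tilt [ 0.0136 -0.0036] F [ 0.84 -0.89 -0.73] tau [-0.01 -0.01  0.03] w 49.2 q6 0.38
blob 6548 [284. 307.] circle [455.6 253.4  31.7] z 92.5
blob 242 [  7. 292.] circle [449.1 146.    5.7] z 89.1
```

View pics/w5.png

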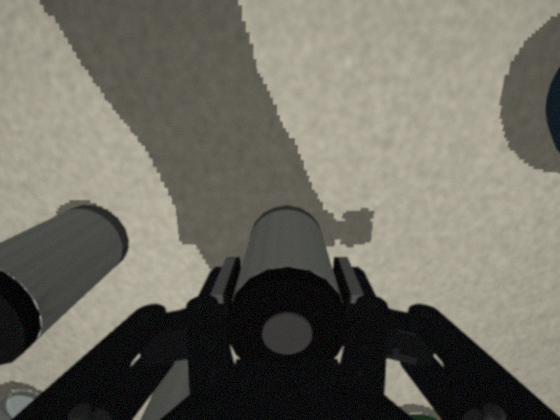

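Call:
servo_tool:
  rows:
    - [0,0,-20,0,40]
    - [0,0,-28,0,40]
    - [0,0,-28,0,40]
    - [0,0,-24,0,40]
    - [0,0,0,0,40]

```text
clock: 4.02
ee_pos: [454.0, 256.9, 162.6]
ee_rot: [-0.0, -0.008, 1.0, -0.004]
contact_force: [1.5, 0.2, -3.1]
gripper_width: 49.4
```

```bash
cat >> h.py <<'E'
def weigh(n=6):
    import plant
    F=[]
    for k in range(n):
        F.append(plant.get_obs()["contact_force"]); plant.grab_frame("wrist")
    F=np.array(F); print("F mean",F.mean(0).round(2),"sd",F.std(0).round(2),"clock",plant.get_obs()["clock"])
E
python3 - <<'E'
from h import *
weigh(6); wrist("w6")
E
```

```text
F mean [ 0.05  0.23 -3.78] sd [1.02 0.26 0.5 ] clock 4.3167
t 4.32 pos [449.7  254.95 156.29] yaw(y-axis deg) 90.91 tilt [-0.0114 -0.013 ] F [-0.71 -0.19 -3.48] tau [ 0.03 -0.   -0.01] w 48.8 q6 0.38
```

View pics/w6.png

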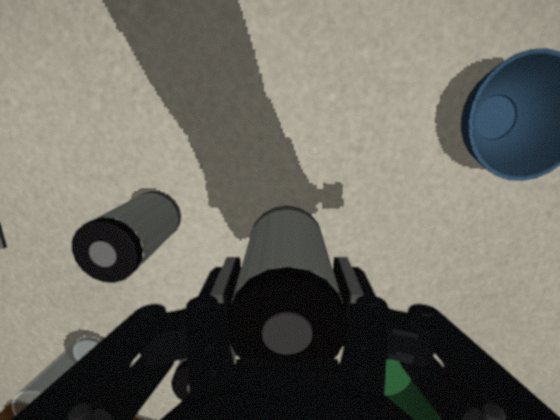

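Call:
servo_tool:
  rows:
    - [0,-5,-24,0,40]
    - [-1,-20,-20,0,40]
    - [-1,-28,-5,0,40]
    - [-1,-28,-1,0,40]
    - [-1,-28,-1,0,40]
    - [-1,-28,-1,0,40]
    - [-1,-28,-1,0,40]
    - [-1,-28,-1,0,40]
    - [-1,-28,-1,0,40]
    - [-1,-28,-1,0,40]
    - [-1,-20,0,0,40]
    - [0,-10,0,0,40]
    - [0,0,0,0,40]
    - [0,0,0,0,40]

```text
clock: 5.53
ee_pos: [459.1, -35.8, 203.2]
ee_rot: [-0.017, -0.009, 1.0, -0.007]
contact_force: [-0.7, 0.2, -2.7]
gripper_width: 48.8
```

```bash
python3 - <<'E'
from h import *
import pickle
weigh(2)
o,f,T=wrist("w7"); pickle.dump((o,f,T),open("w7.pkl","wb"))
E
```

```text
F mean [-0.72  0.06 -3.15] sd [0.03 0.1  0.42] clock 5.6333
t 5.63 pos [459.09 -35.06 203.35] yaw(y-axis deg) 91.19 tilt [-0.0345 -0.0153] F [ 0.38  0.43 -3.61] tau [ 0.04 -0.02  0.05] w 49.2 q6 -0.22
```

View pics/w7.png

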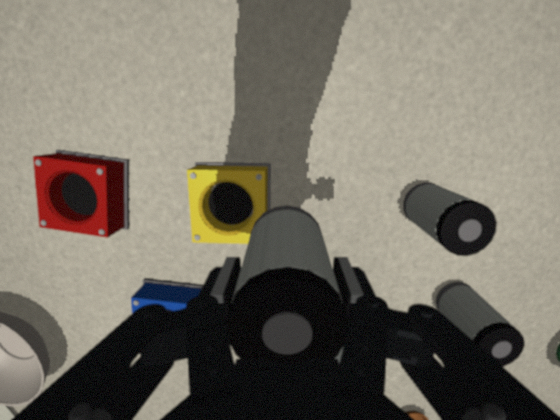

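```bash
cat >> h.py <<'E'
HUE={"red":[(0,8),(170,180)],"yellow":[(18,34)],"blue":[(105,128)]}
def docks(f,T,which=("red","yellow","blue"),tol=4):
    P=world(f,T); hsv=cv2.cvtColor(f["image"],cv2.COLOR_RGB2HSV)
    for n in which:
        m=np.zeros((420,560),bool)
        for lo,hi in HUE[n]: m|=(hsv[...,0]>=lo)&(hsv[...,0]<=hi)
        m&=(hsv[...,1]>110)&(hsv[...,2]>40)&(abs(P[...,2]-40)<tol)
        m=cv2.morphologyEx(m.astype(np.uint8),cv2.MORPH_CLOSE,np.ones((3,3)))
        cs,h=cv2.findContours(m,cv2.RETR_CCOMP,cv2.CHAIN_APPROX_NONE)
        if not cs: continue
        i=max(range(len(cs)),key=lambda i:cv2.contourArea(cs[i]))
        if cv2.contourArea(cs[i])<200: continue
        Q=onplane(f,cs[i].reshape(-1,2),40,T)[:,:2]
        r=cv2.minAreaRect(np.float32(Q))
        s=f"{n}: rect {np.round(r[0],1)} {np.round(r[1],1)} {r[2]:.1f} z {np.nanmedian(P[m>0][:,2]):.1f}"
        hs=[j for j in range(len(cs)) if h[0][j][3]==i]
        if hs:
            j=max(hs,key=lambda j:cv2.contourArea(cs[j]))
            H=np.float32(onplane(f,cs[j].reshape(-1,2),40,T)[:,:2])
            e=cv2.fitEllipse(H); c=cv2.minEnclosingCircle(H)
            s+=f" hole ell {np.round(e[0],1)} {np.round(e[1],1)} circ {np.round(c[0],1)} r {c[1]:.1f}"
        print(s)
E
python3 - <<'E'
from h import *
import pickle
o,f,T=pickle.load(open("w7.pkl","rb")); docks(f,T); caps(f,T,92,4)
d=pickle.load(open("f0.pkl","rb"))
for n in d: print(n); docks(d[n],np.linalg.inv(d[n]["camera_from_world"]))
E
```

```text
red: rect [ 457.8 -262. ] [80.9 79.2] 82.9 z 40.2 hole ell [ 457.6 -260.8] [52.8 54. ] circ [ 457.7 -260.7] r 27.7
yellow: rect [465.  -97.6] [78.6 77.3] 0.1 z 40.3 hole ell [464.6 -96.9] [53.8 54.2] circ [464.8 -96.8] r 27.6
blue: rect [ 580.4 -181.4] [21.2 67.8] 5.5 z 40.0 hole ell [ 582.  -208.9] [8.4 8.5] circ [ 582.  -208.9] r 4.5
blob 2463 [467. 228.] circle [465.2 121.3  26.1] z 92.4
scene
red: rect [ 463.9 -264.6] [76.8 78.5] 82.8 z 39.8 hole ell [ 461.7 -264. ] [52.2 56.2] circ [ 461.5 -263.3] r 29.4
yellow: rect [469.2 -99.1] [80.6 77.6] 0.6 z 40.1 hole ell [468.8 -99.4] [56.1 56.7] circ [469.1 -99.8] r 30.1
blue: rect [ 623.1 -178.8] [76.7 78.1] 85.2 z 39.8 hole ell [ 620.8 -179.5] [54.9 56.3] circ [ 620.7 -179.4] r 29.1
top
red: rect [ 457.3 -265.8] [78.7 76.5] 82.7 z 40.9 hole ell [ 456.7 -265.1] [55.  57.1] circ [ 456.6 -265. ] r 29.5
yellow: rect [ 464.3 -100.2] [75.9 78.5] 1.4 z 41.0 hole ell [464.2 -99.6] [55.7 56.5] circ [464.3 -99.3] r 29.2
blue: rect [ 615.9 -180.5] [77.1 77.7] 85.2 z 41.0 hole ell [ 615.9 -180.5] [57.  57.9] circ [ 615.7 -180.8] r 30.1
```

```bash
python3 - <<'E'
from h import *
import pickle
for n in ["w5","w7"]:
    o,f,T=pickle.load(open(n+".pkl","rb"))
    g=f["image"].mean(2); print(n)
    P=world(f,f["T_tool_cam"])  # tool coords
    m=((g>45)&(abs(P[...,2]+27)<8)).astype(np.uint8); m[:300]=0;m[370:]=0; m[:,:250]=0; m[:,325:]=0
    k,l,s,c=cv2.connectedComponentsWithStats(m)
    i=1+np.argmax(s[1:,4]); print(s[i],c[i], np.nanmedian(P[l==i],0), onplane(f,[c[i]],-27,f["T_tool_cam"]))
    # cap outline points near tool z=-27
    mm=(abs(P[...,2]+26)<4)&(g<60); mm[:,:215]=0; mm[:,358:]=0
    Q=P[mm]; print(np.nanmin(Q,0),np.nanmax(Q,0),len(Q))
E
```

```text
w5
[ 262  314   50   40 1547] [286.80413704 333.38978668] [ -2.80609001   1.65873082 -28.57136892] [[ -4.1215921    1.58309167 -27.        ]]
[-20.78006353 -26.69448991 -29.96868613] [ 22.37609137  29.49377399 -22.00578945] 8978
w7
[ 263  313   49   41 1564] [286.76726343 333.36445013] [ -2.70509501   1.65206562 -28.5932933 ] [[ -4.12102223   1.56253363 -27.        ]]
[-20.4725077  -26.78043137 -29.98336062] [ 22.12428081  29.50056504 -22.00690934] 8816
```

Call:
servo_tool:
  rows:
    - [0,-20,5,0,40]
    - [0,-20,20,0,40]
    - [0,-15,25,0,40]
    - [0,-5,22,0,40]
    - [0,0,8,0,40]
    - [0,0,0,0,40]

```text
clock: 6.18
ee_pos: [461.4, -92.3, 123.9]
ee_rot: [-0.014, -0.017, 1.0, -0.007]
contact_force: [-0.3, 0.7, -3.9]
gripper_width: 49.3
```

```bash
cat >> h.py <<'E'
import json,os
def holdset(o,cap_tool,zbot=0.0):
    "at grasp on table: axis vertical; store bottom centre and axis dir in tool frame"
    T=Ttool(o); c=T@np.r_[cap_tool,1]; b=np.r_[c[:2],zbot,1]
    bt=(np.linalg.inv(T)@b)[:3]; ax=T[:3,:3].T@np.array([0,0,1.])
    json.dump([bt.tolist(),ax.tolist()],open("hold.json","w")); print("bottom in tool",bt.round(2),"axis",ax.round(4))
def hold(target=None):
    import plant
    F=[];B=[];A=[]
    bt,ax=map(np.array,json.load(open("hold.json")))
    for k in range(2):
        o=plant.get_obs(); T=Ttool(o); F.append(o["contact_force"]); B.append((T@np.r_[bt,1])[:3]); A.append(T[:3,:3]@ax)
        plant.grab_frame("wrist")
    o=plant.get_obs(); T=show(o); B.append((T@np.r_[bt,1])[:3]); A.append(T[:3,:3]@ax); F.append(o["contact_force"])
    b=np.mean(B,0); a=np.mean(A,0)
    print("bottom",b.round(2),"axis",a.round(4),"F",np.mean(F,0).round(2))
    if target is not None:
        d=np.r_[np.array(target)-b[:2],0]
        print("need world",d.round(2),"tool",(T[:3,:3].T@d).round(2), "straight down 10mm in tool",(T[:3,:3].T@np.array([0,0,-10.])).round(2))
E
python3 - <<'E'
from h import *
import pickle
o,f,T=pickle.load(open("w5.pkl","rb")); holdset(o,[-2.8,1.65,-28.6])
hold((464.7,-96.9))
wrist("w8")
E
```

```text
bottom in tool [-1.53  2.01 65.45] axis [-0.0135 -0.0038 -0.9999]
t 6.28 pos [462.4  -92.41 125.48] yaw(y-axis deg) 91.94 tilt [-0.0249 -0.0156] F [ 0.51 -0.02 -2.88] tau [ 0.04 -0.   -0.03] w 49.1 q6 -0.35
bottom [461.52 -91.23  59.11] axis [0.0399 0.0117 0.9991] F [-0.02  0.19 -3.45]
need world [ 3.18 -5.67  0.  ] tool [-2.99 -5.77  0.01] straight down 10mm in tool [-0.25  0.15 10.  ]
t 6.28 pos [462.4  -92.41 125.48] yaw(y-axis deg) 91.94 tilt [-0.0249 -0.0156] F [ 0.51 -0.02 -2.88] tau [ 0.04 -0.   -0.03] w 49.1 q6 -0.35
```

View pics/w8.png

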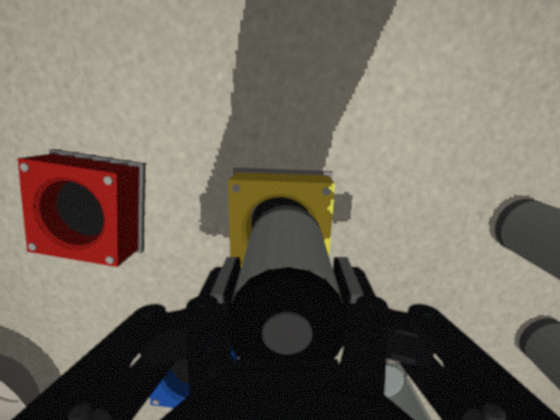

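Call:
servo_tool:
  rows:
    - [-2,-3,4,0,40]
    - [-1,-3,4,0,40]
    - [0,0,2,0,40]
    - [0,0,0,0,40]

```text
clock: 6.67
ee_pos: [470.5, -98.8, 119.9]
ee_rot: [-0.007, -0.018, 1.0, -0.009]
contact_force: [-0.9, -0.4, -2.7]
gripper_width: 49.2
```

```bash
python3 - <<'E'
from h import *
hold((464.7,-96.9))
wrist("w9")
E
```

```text
t 6.77 pos [470.46 -98.82 120.04] yaw(y-axis deg) 92.11 tilt [-0.0142 -0.0191] F [-0.17  0.41 -3.56] tau [-0.04 -0.03  0.04] w 49.3 q6 -0.37
bottom [471.05 -97.99  54.5 ] axis [0.0278 0.0158 0.9995] F [ 0.01 -0.29 -2.97]
need world [-6.35  1.09  0.  ] tool [6.3  1.33 0.07] straight down 10mm in tool [-0.15  0.19 10.  ]
t 6.77 pos [470.46 -98.82 120.04] yaw(y-axis deg) 92.11 tilt [-0.0142 -0.0191] F [-0.17  0.41 -3.56] tau [-0.04 -0.03  0.04] w 49.3 q6 -0.37
```

View pics/w9.png

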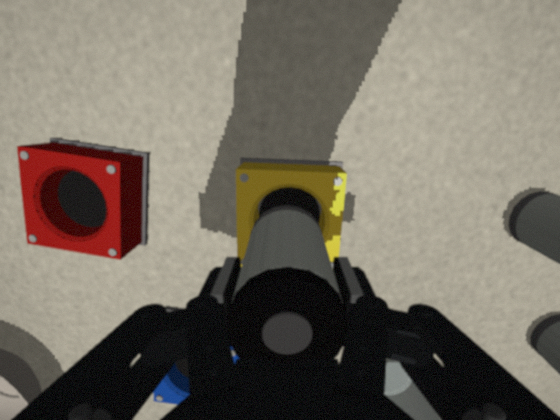

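Call:
servo_tool:
  rows:
    - [4,1,0,0,40]
    - [2,0,0,0,40]

```text
clock: 6.98
ee_pos: [464.3, -98.0, 120.3]
ee_rot: [-0.007, -0.018, 1.0, -0.009]
contact_force: [-0.0, 0.1, -2.6]
gripper_width: 49.5
```

```bash
python3 - <<'E'
from h import *
hold((464.7,-96.9))
E
```

```text
t 7.08 pos [464.38 -98.13 120.28] yaw(y-axis deg) 92.1 tilt [-0.0138 -0.0193] F [ 0.23  0.42 -3.83] tau [0.03 0.06 0.05] w 49.0 q6 -0.37
bottom [464.78 -97.26  54.8 ] axis [0.0277 0.0159 0.9995] F [ 0.44  0.23 -3.28]
need world [-0.08  0.36  0.  ] tool [ 0.07  0.36 -0.01] straight down 10mm in tool [-0.14  0.19 10.  ]
```

Call:
servo_tool:
  rows:
    - [0,0,5,0,40]

```text
clock: 7.17
ee_pos: [465.1, -98.5, 116.1]
ee_rot: [-0.006, -0.018, 1.0, -0.01]
contact_force: [-0.3, 1.1, -3.9]
gripper_width: 49.0
```

```bash
python3 - <<'E'
from h import *
hold((464.7,-96.9))
E
```

```text
t 7.27 pos [463.58 -98.03 114.56] yaw(y-axis deg) 92.1 tilt [-0.0151 -0.0188] F [-0.08  0.52 -3.6 ] tau [-0.04 -0.    0.04] w 49.3 q6 -0.37
bottom [464.79 -97.46  49.59] axis [0.0272 0.0161 0.9995] F [-0.12  0.34 -3.95]
need world [-0.09  0.56  0.  ] tool [ 0.07  0.56 -0.01] straight down 10mm in tool [-0.16  0.18 10.  ]
```

Call:
servo_tool:
  rows:
    - [0,0.5,8,0,40]

```text
clock: 7.35
ee_pos: [464.7, -98.2, 107.4]
ee_rot: [-0.006, -0.018, 1.0, -0.01]
contact_force: [0.7, -0.6, -2.8]
gripper_width: 49.0
```

```bash
python3 - <<'E'
from h import *
hold((464.7,-96.9)); wrist("w10")
E
```

```text
t 7.45 pos [462.19 -97.24 105.07] yaw(y-axis deg) 92.1 tilt [-0.0178 -0.0179] F [-1.3   0.14 -3.88] tau [0.05 0.04 0.02] w 49.0 q6 -0.37
bottom [463.73 -96.78  40.35] axis [0.029  0.0154 0.9995] F [-0.2  -0.1  -4.01]
need world [ 0.97 -0.12  0.  ] tool [-0.97 -0.15 -0.02] straight down 10mm in tool [-0.18  0.17 10.  ]
t 7.45 pos [462.19 -97.24 105.07] yaw(y-axis deg) 92.1 tilt [-0.0178 -0.0179] F [-1.3   0.14 -3.88] tau [0.05 0.04 0.02] w 49.0 q6 -0.37
```

View pics/w10.png

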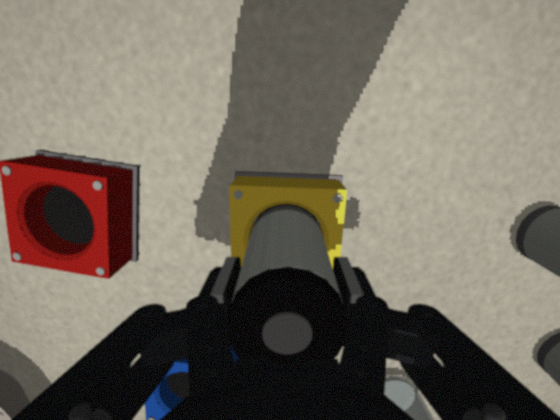

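Call:
servo_tool:
  rows:
    - [-1.7,-0.3,-0.5,0,40]

```text
clock: 7.58
ee_pos: [463.7, -97.4, 105.5]
ee_rot: [-0.009, -0.018, 1.0, -0.009]
contact_force: [0.5, -0.4, -4.0]
gripper_width: 48.9
```

```bash
sed -i 's/    F=\[\];B=\[\];A=\[\]/    F=[];B=[];A=[]\n    plant.grab_frame("wrist"); plant.grab_frame("wrist")/' h.py; python3 - <<'E'
from h import *
hold((464.7,-96.9))
E
```

```text
t 7.78 pos [464.46 -97.62 106.1 ] yaw(y-axis deg) 92.11 tilt [-0.017  -0.0182] F [ 0.8  -0.18 -3.42] tau [ 0.06 -0.06 -0.01] w 49.3 q6 -0.37
bottom [464.78 -96.74  40.52] axis [0.0308 0.0148 0.9994] F [ 0.04 -0.27 -3.18]
need world [-0.08 -0.16  0.  ] tool [ 0.09 -0.16  0.  ] straight down 10mm in tool [-0.18  0.18 10.  ]
```

Call:
servo_tool:
  rows:
    - [-0.2,0.1,6,0,40]

```text
clock: 7.87
ee_pos: [465.7, -98.0, 101.0]
ee_rot: [-0.007, -0.018, 1.0, -0.009]
contact_force: [-0.4, -0.1, -3.1]
gripper_width: 49.3
```

```bash
python3 - <<'E'
from h import *
hold((464.6,-96.9))
E
```

```text
t 8.07 pos [464.17 -97.49  99.74] yaw(y-axis deg) 92.11 tilt [-0.0179 -0.0179] F [ 0.37 -0.45 -3.4 ] tau [ 0.01 -0.03  0.03] w 49.3 q6 -0.37
bottom [464.36 -96.57  34.07] axis [0.0317 0.0145 0.9994] F [ 0.08 -0.07 -3.92]
need world [ 0.24 -0.33  0.  ] tool [-0.23 -0.34  0.  ] straight down 10mm in tool [-0.19  0.17 10.  ]
```

Call:
servo_tool:
  rows:
    - [-0.3,-0.2,7,0,40]

```text
clock: 8.15
ee_pos: [465.6, -98.2, 93.7]
ee_rot: [-0.008, -0.018, 1.0, -0.009]
contact_force: [-0.2, -0.7, -2.8]
gripper_width: 49.1
```

```bash
python3 - <<'E'
from h import *
hold((464.6,-96.9))
E
```

```text
t 8.35 pos [463.91 -97.67  92.28] yaw(y-axis deg) 92.11 tilt [-0.0189 -0.0175] F [ 0.03  0.32 -3.71] tau [0.01 0.   0.03] w 49.0 q6 -0.37
bottom [463.89 -96.68  26.5 ] axis [0.0329 0.014  0.9994] F [-0.08  0.14 -3.17]
need world [ 0.71 -0.22  0.  ] tool [-0.7  -0.24 -0.01] straight down 10mm in tool [-0.19  0.17 10.  ]
```

Call:
servo_tool:
  rows:
    - [-0.6,-0.1,4,0,40]

```text
clock: 8.43
ee_pos: [465.1, -98.1, 88.8]
ee_rot: [-0.009, -0.018, 1.0, -0.009]
contact_force: [-0.5, -1.4, -2.5]
gripper_width: 49.1
```

```bash
python3 - <<'E'
from h import *
hold((464.6,-96.9))
E
```

```text
t 8.63 pos [464.27 -97.78  88.07] yaw(y-axis deg) 92.1 tilt [-0.0194 -0.0174] F [ 0.29 -0.67 -3.18] tau [ 0.05 -0.03 -0.01] w 49.2 q6 -0.37
bottom [464.35 -96.8   22.42] axis [0.0332 0.0139 0.9994] F [ 0.23  0.2  -3.27]
need world [ 0.25 -0.1   0.  ] tool [-0.24 -0.1  -0.  ] straight down 10mm in tool [-0.2   0.17 10.  ]
```

Call:
servo_tool:
  rows:
    - [-0.3,0,3,0,40]

```text
clock: 8.72
ee_pos: [464.9, -97.9, 85.6]
ee_rot: [-0.009, -0.018, 1.0, -0.009]
contact_force: [-1.6, -0.1, 4.2]
gripper_width: 48.9
```

```bash
python3 - <<'E'
from h import *
hold((464.6,-96.9))
E
```

```text
t 8.92 pos [464.87 -97.93  85.69] yaw(y-axis deg) 92.11 tilt [-0.0187 -0.0176] F [-1.75  1.17  2.16] tau [0.18 0.37 0.01] w 49.4 q6 -0.37
bottom [465.12 -97.03  20.17] axis [0.0324 0.0143 0.9994] F [-1.91  0.63  2.89]
need world [-0.52  0.13  0.  ] tool [0.52 0.15 0.01] straight down 10mm in tool [-0.19  0.17 10.  ]
```

Call:
servo_tool:
  rows:
    - [0.5,0,2.5,0,40]

```text
clock: 9.0
ee_pos: [464.9, -98.0, 84.1]
ee_rot: [-0.009, -0.018, 1.0, -0.009]
contact_force: [-1.3, 1.9, 5.4]
gripper_width: 49.3
```

```bash
python3 - <<'E'
from h import *
hold((464.6,-96.9))
E
```

```text
t 9.20 pos [464.74 -97.96  83.6 ] yaw(y-axis deg) 92.12 tilt [-0.0177 -0.0175] F [-1.47  1.76  4.65] tau [0.3  0.22 0.01] w 49.1 q6 -0.37
bottom [465.06 -97.06  18.12] axis [0.0313 0.0141 0.9994] F [-1.68  1.62  4.41]
need world [-0.46  0.16  0.  ] tool [0.45 0.18 0.01] straight down 10mm in tool [-0.18  0.17 10.  ]
```

Call:
servo_tool:
  rows:
    - [0.6,0.2,3,0,40]

```text
clock: 9.28
ee_pos: [464.7, -98.0, 81.3]
ee_rot: [-0.008, -0.018, 1.0, -0.009]
contact_force: [-1.8, 0.6, 5.9]
gripper_width: 49.0
```

```bash
python3 - <<'E'
from h import *
hold((464.6,-96.9))
E
```

```text
t 9.48 pos [464.6  -97.99  80.87] yaw(y-axis deg) 92.11 tilt [-0.0167 -0.0176] F [-0.44  0.31  4.27] tau [0.26 0.1  0.04] w 48.9 q6 -0.37
bottom [464.97 -97.05  15.35] axis [0.0303 0.0143 0.9994] F [-0.72  0.31  4.09]
need world [-0.37  0.15  0.  ] tool [0.36 0.17 0.  ] straight down 10mm in tool [-0.17  0.17 10.  ]
```

Call:
servo_tool:
  rows:
    - [0.4,0.1,2.5,0,40]

```text
clock: 9.57
ee_pos: [464.6, -98.0, 78.8]
ee_rot: [-0.008, -0.018, 1.0, -0.009]
contact_force: [-1.5, 1.9, 5.7]
gripper_width: 49.1
```

```bash
python3 - <<'E'
from h import *
hold((464.6,-96.9))
E
```

```text
t 9.77 pos [464.54 -97.96  78.64] yaw(y-axis deg) 92.11 tilt [-0.016  -0.0176] F [-1.2   0.48  5.18] tau [ 0.35  0.06 -0.02] w 49.1 q6 -0.37
bottom [464.97 -97.04  13.12] axis [0.0296 0.0142 0.9995] F [-0.85  0.48  4.76]
need world [-0.37  0.14  0.  ] tool [0.37 0.16 0.  ] straight down 10mm in tool [-0.17  0.17 10.  ]
```

Call:
servo_tool:
  rows:
    - [0.3,0.1,2,0,40]

```text
clock: 9.85
ee_pos: [464.6, -98.0, 77.3]
ee_rot: [-0.008, -0.018, 1.0, -0.009]
contact_force: [-2.3, 1.1, 9.3]
gripper_width: 49.3
```

```bash
python3 - <<'E'
from h import *
hold((464.6,-96.9))
E
```

```text
t 10.05 pos [464.65 -97.99  77.44] yaw(y-axis deg) 92.12 tilt [-0.0152 -0.0176] F [-2.29  1.1   8.52] tau [0.44 0.43 0.04] w 49.3 q6 -0.37
bottom [465.09 -97.08  11.89] axis [0.0289 0.0143 0.9995] F [-2.21  1.17  9.28]
need world [-0.49  0.18  0.  ] tool [0.48 0.19 0.  ] straight down 10mm in tool [-0.16  0.17 10.  ]
```

Call:
servo_tool:
  rows:
    - [0,0,-1.5,0,40]
    - [0,0,0,0,65]
    - [0,0,0,0,80]
    - [0,0,0,0,85]
    - [0,0,0,0,85]

```text
clock: 10.47
ee_pos: [464.5, -98.5, 78.3]
ee_rot: [-0.008, -0.018, 1.0, -0.01]
contact_force: [-0.7, -0.6, 0.3]
gripper_width: 84.8
```

```bash
python3 - <<'E'
from h import *
weigh(2);o,f,T=wrist("w11");caps(f,T,108,8)
E
```

```text
F mean [-0.14 -0.32  0.74] sd [0.55 0.25 0.43] clock 10.5667
t 10.57 pos [464.38 -98.47  78.25] yaw(y-axis deg) 92.1 tilt [-0.016  -0.0193] F [-0.49 -0.42  0.64] tau [-0.01  0.03 -0.  ] w 84.8 q6 -0.37
blob 6968 [283. 305.] circle [461.  -98.2  24.5] z 106.4
```

View pics/w11.png

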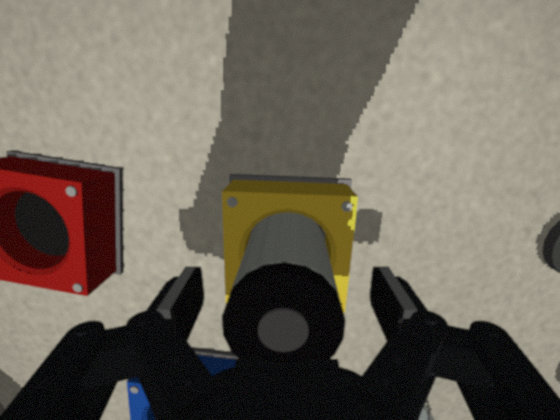

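Call:
servo_tool:
  rows:
    - [0,0,-25,0,85]
    - [0,0,-38,0,85]
    - [0,0,-38,0,85]
    - [0,25,-25,0.03,85]
    - [0,38,0,0,85]
    - [0,38,0,0,85]
    - [0,38,0,0,85]
    - [0,38,0,0,85]
    - [0,25,0,0,85]

```text
clock: 11.37
ee_pos: [467.4, 109.2, 207.2]
ee_rot: [-0.006, 0.004, 1.0, -0.009]
contact_force: [0.6, -0.1, -0.6]
gripper_width: 84.9
```

```bash
python3 - <<'E'
from h import *
weigh(4);o,f,T=wrist("w12");caps(f,T,92,4); docks(f,T)
E
```

```text
F mean [ 0.26  0.03 -0.21] sd [0.26 1.03 0.31] clock 11.5667
t 11.57 pos [467.25 106.99 206.7 ] yaw(y-axis deg) 89.53 tilt [-0.0138 -0.0195] F [0.11 0.32 0.04] tau [-0.05 -0.03 -0.05] w 85.0 q6 0.11
blob 2546 [306. 211.] circle [465.  122.5  25.1] z 92.6
blob 350 [ 77. 206.] circle [463.4 -92.6  23.8] z 92.2
yellow: rect [464.9 -96.2] [81.6 78.4] 89.6 z 40.3 hole ell [432.3 -65.2] [7.2 7.7] circ [432.4 -65.2] r 4.0
blue: rect [ 615.1 -175.7] [81.7 80.7] 85.8 z 40.1 hole ell [ 588.  -144.1] [7.6 9.3] circ [ 587.9 -144.2] r 4.9
```

View pics/w12.png

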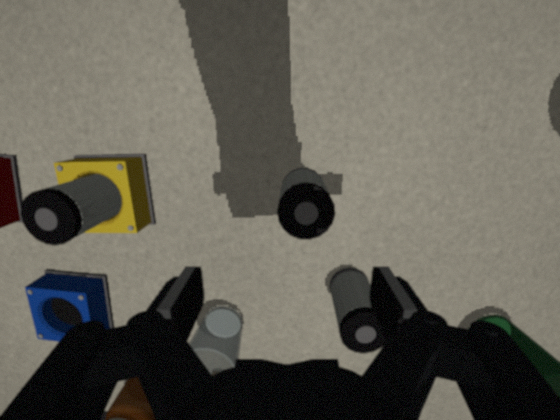

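Call:
servo_tool:
  rows:
    - [1,7,35,0,85]
    - [1,7,35,0,85]
    - [0,0,28,0,85]

```text
clock: 11.87
ee_pos: [473.1, 116.0, 113.8]
ee_rot: [0.003, 0.008, 1.0, -0.009]
contact_force: [1.5, -0.0, -0.4]
gripper_width: 84.8
```

```bash
python3 - <<'E'
from h import *
weigh(3);o,f,T=wrist("w13");caps(f,T,92,4)
E
```

```text
F mean [-0.71 -0.63 -1.44] sd [1.53 0.59 1.56] clock 12.0167
t 12.02 pos [470.09 115.2  112.63] yaw(y-axis deg) 89.05 tilt [-0.0026 -0.0198] F [-0.45  0.22  0.19] tau [0.04 0.03 0.02] w 84.6 q6 0.13
blob 5869 [298. 256.] circle [464.3 122.6  25.4] z 92.5
```

Call:
servo_tool:
  rows:
    - [4,5,8,0,85]
    - [2,1,20,0,85]
    - [0,0,15,0,85]

```text
clock: 12.32
ee_pos: [474.8, 120.9, 78.8]
ee_rot: [0.01, 0.01, 1.0, -0.008]
contact_force: [-0.0, 1.4, -0.4]
gripper_width: 84.9
```

```bash
python3 - <<'E'
from h import *
weigh(3);o,f,T=wrist("w14");caps(f,T,92,4)
E
```

```text
F mean [-0.64 -0.09 -0.36] sd [0.44 1.07 0.64] clock 12.4667
t 12.47 pos [473.77 120.7   78.29] yaw(y-axis deg) 88.83 tilt [ 0.0163 -0.0173] F [-0.74  0.17  0.06] tau [ 0.03 -0.    0.03] w 85.2 q6 0.15
blob 9105 [287. 284.] circle [464.4 122.6  25.9] z 92.5
blob 365 [180. 287.] circle [464.8  73.4   9.6] z 91.8
blob 359 [395. 289.] circle [465.8 171.6   9.3] z 92.2
```

Call:
servo_tool:
  rows:
    - [9,0,6,0,85]

```text
clock: 12.6
ee_pos: [469.3, 121.2, 75.2]
ee_rot: [0.012, 0.01, 1.0, -0.008]
contact_force: [0.3, 0.7, 0.8]
gripper_width: 84.9
```

```bash
python3 - <<'E'
from h import *
weigh(2);o,f,T=wrist("w15");caps(f,T,92,4)
E
```

```text
F mean [-1.65 -0.21  0.1 ] sd [1.95 0.94 0.7 ] clock 12.7
t 12.70 pos [463.95 120.84  72.78] yaw(y-axis deg) 88.84 tilt [ 0.0162 -0.0172] F [-1.19 -0.02  0.29] tau [0.   0.04 0.02] w 84.8 q6 0.15
blob 7216 [287. 301.] circle [463.1 122.7  25.5] z 92.5
blob 320 [175. 292.] circle [453.1  74.    8.8] z 91.7
blob 282 [398. 293.] circle [454.4 171.1   8.1] z 91.3
```

Good; lower 6 mm and grip.

Call:
servo_tool:
  rows:
    - [0,0,6,0,85]

```text
clock: 12.83
ee_pos: [465.7, 121.0, 68.1]
ee_rot: [0.01, 0.01, 1.0, -0.008]
contact_force: [0.5, 0.2, 0.9]
gripper_width: 85.1
```

```bash
python3 - <<'E'
from h import *
weigh(2)
E
```

```text
F mean [ 0.03 -0.05 -0.18] sd [0.43 0.2  1.1 ] clock 12.9333
```

Call:
servo_tool:
  rows:
    - [0,0,0,0,55]
    - [0,0,0,0,40]
    - [0,0,0,0,40]
    - [0,0,0,0,40]
  force: 60

```text
clock: 13.27
ee_pos: [464.5, 121.2, 66.5]
ee_rot: [0.008, 0.01, 1.0, -0.008]
contact_force: [-0.0, 1.7, 2.0]
gripper_width: 48.6
```

```bash
cat >> h.py <<'E'
def capheld(f):
    g=f["image"].mean(2); P=world(f,f["T_tool_cam"])
    m=((g>45)&(abs(P[...,2]+27)<10)).astype(np.uint8); m[:290]=0;m[385:]=0; m[:,:250]=0; m[:,325:]=0
    k,l,s,c=cv2.connectedComponentsWithStats(m)
    i=1+np.argmax(s[1:,4]); q=np.nanmedian(P[l==i],0); print("ring",s[i],c[i].round(1),"tool",q.round(2)); return q
E
python3 - <<'E'
from h import *
import pickle
weigh(1);o,f,T=wrist("w16"); q=capheld(f); holdset(o,q)
E
```

```text
F mean [-0.01  1.7   1.97] sd [0. 0. 0.] clock 13.3167
t 13.32 pos [464.43 121.23  66.5 ] yaw(y-axis deg) 88.86 tilt [ 0.0162 -0.0159] F [0.36 0.84 2.26] tau [ 0.47  0.09 -0.  ] w 49.2 q6 0.15
ring [ 262  308   49   40 1529] [285.9 328. ] tool [ -1.08   1.26 -27.36]
bottom in tool [ 0.47  2.72 66.47] axis [-0.0165 -0.0156 -0.9997]
```

View pics/w16.png

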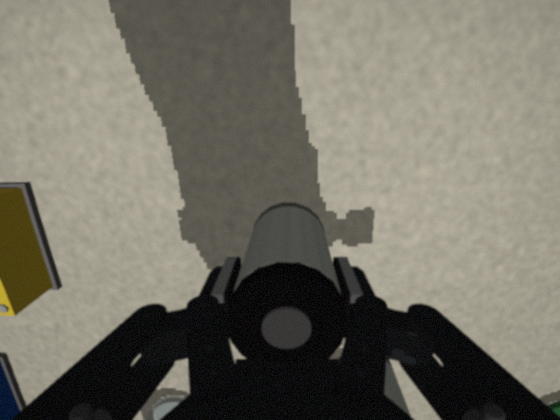

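Call:
servo_tool:
  rows:
    - [0,0,-20,0,40]
    - [0,0,-35,0,40]
    - [0,0,-35,0,40]
    - [0,0,-35,0,40]
    - [0,0,-12,0,40]

```text
clock: 13.78
ee_pos: [451.4, 121.1, 196.9]
ee_rot: [-0.006, 0.01, 1.0, -0.012]
contact_force: [1.8, 0.4, -4.4]
gripper_width: 48.6
```

```bash
python3 - <<'E'
from h import *
weigh(3); weigh(4);o,f,T=wrist("w17"); q=capheld(f);docks(f,T)
E
```

```text
F mean [ 0.56  0.4  -5.09] sd [0.94 0.3  0.88] clock 13.9333
F mean [-0.39  0.28 -6.42] sd [0.49 0.32 0.35] clock 14.1333
t 14.13 pos [447.98 120.67 190.89] yaw(y-axis deg) 88.86 tilt [-0.0216 -0.0236] F [ 0.03  1.25 -5.05] tau [ 0.03 -0.06 -0.04] w 48.5 q6 0.16
ring [ 262  309   49   39 1486] [286.  328.1] tool [ -1.19   1.26 -27.37]
yellow: rect [464.6 -95.9] [79.  81.3] 0.5 z 40.2 hole ell [ 432.4 -131.7] [6.6 8.4] circ [ 432.3 -131.8] r 4.3
blue: rect [ 615.5 -175.5] [82.  81.3] 85.0 z 40.1 hole ell [ 614.5 -174.4] [51.8 53.8] circ [ 614.4 -174.7] r 27.6
```

View pics/w17.png

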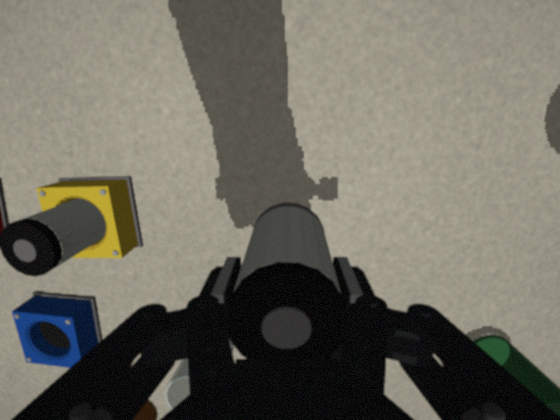

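Call:
servo_tool:
  rows:
    - [-2,-25,-30,0,40]
    - [-2,-38,-5,0,40]
    - [-2,-38,0,0,40]
    - [-2,-38,0,0,40]
    - [-2,-38,0,0,40]
    - [-2,-38,0,0,40]
    - [-2,-38,0,0,40]
    - [-2,-38,0,0,40]
    - [-2,-20,0,0,40]

```text
clock: 14.93
ee_pos: [457.3, -197.8, 221.9]
ee_rot: [-0.019, 0.004, 1.0, -0.01]
contact_force: [1.9, -0.2, -6.0]
gripper_width: 48.5
```

```bash
python3 - <<'E'
from h import *
weigh(4);o,f,T=wrist("w18"); docks(f,T)
E
```

```text
F mean [ 1.1  -0.52 -5.8 ] sd [1.1  2.23 0.2 ] clock 15.1333
t 15.13 pos [ 456.81 -193.83  221.44] yaw(y-axis deg) 89.69 tilt [-0.0398 -0.015 ] F [-0.61  0.22 -6.38] tau [ 0.14 -0.04 -0.03] w 48.7 q6 -0.51
red: rect [ 457.9 -263. ] [78.  78.4] 82.6 z 40.3 hole ell [ 457.7 -262.8] [53.9 54.3] circ [ 457.9 -262.9] r 27.7
yellow: rect [464.6 -97.9] [77.5 78.8] 0.1 z 40.3 hole ell [ 432.6 -130.3] [7.7 8.7] circ [ 432.5 -130.2] r 4.4
```

View pics/w18.png

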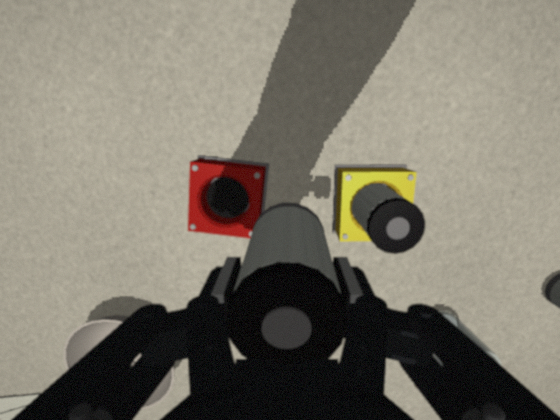

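Call:
servo_tool:
  rows:
    - [0,-35,15,0,40]
    - [0,-32,35,0,40]
    - [0,-3,35,0,40]
    - [0,0,12,0,40]

```text
clock: 15.52
ee_pos: [457.9, -262.3, 128.0]
ee_rot: [-0.015, -0.003, 1.0, -0.01]
contact_force: [-0.6, 0.8, -6.4]
gripper_width: 48.9
```

```bash
python3 - <<'E'
from h import *
weigh(1); hold((457.6,-263.0))
E
```

```text
F mean [-0.58  0.83 -6.42] sd [0. 0. 0.] clock 15.5667
t 15.77 pos [ 461.13 -263.49  133.67] yaw(y-axis deg) 90.47 tilt [-0.0229 -0.0248] F [-0.46  0.57 -5.47] tau [ 0.04 -0.13 -0.02] w 48.6 q6 -0.63
bottom [ 458.01 -261.62   65.98] axis [0.0417 0.0076 0.9991] F [-0.15  0.32 -5.51]
need world [-0.41 -1.38  0.  ] tool [ 0.42 -1.38  0.04] straight down 10mm in tool [-0.23  0.25  9.99]
```

Call:
servo_tool:
  rows:
    - [0,-1,18,0,40]

```text
clock: 15.85
ee_pos: [464.8, -266.6, 120.7]
ee_rot: [-0.007, -0.005, 1.0, -0.015]
contact_force: [0.3, -0.5, -5.5]
gripper_width: 49.0
```

```bash
python3 - <<'E'
from h import *
weigh(2); hold((457.6,-263.0)); wrist("w19")
E
```

```text
F mean [ 0.65 -0.54 -7.5 ] sd [0.37 0.   2.03] clock 15.95
t 16.15 pos [ 461.53 -265.11  117.09] yaw(y-axis deg) 90.5 tilt [-0.0212 -0.026 ] F [ 0.91  0.55 -5.77] tau [ 0.06 -0.06  0.03] w 48.2 q6 -0.63
bottom [ 459.37 -263.82   50.47] axis [0.0383 0.0101 0.9992] F [-0.02  0.21 -5.28]
need world [-1.77  0.82  0.  ] tool [1.77 0.83 0.02] straight down 10mm in tool [-0.21  0.26  9.99]
t 16.15 pos [ 461.53 -265.11  117.09] yaw(y-axis deg) 90.5 tilt [-0.0212 -0.026 ] F [ 0.91  0.55 -5.77] tau [ 0.06 -0.06  0.03] w 48.2 q6 -0.63
```

View pics/w19.png

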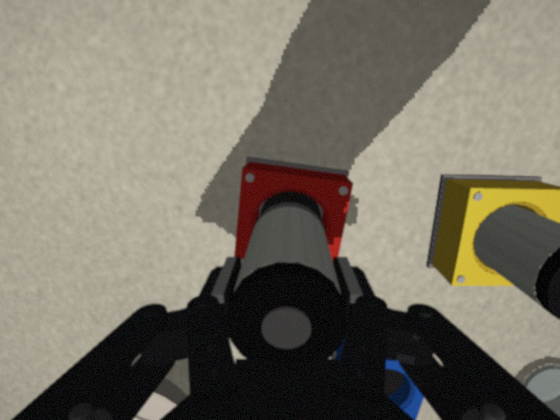

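Call:
servo_tool:
  rows:
    - [2.2,0.8,5,0,40]

```text
clock: 16.28
ee_pos: [460.8, -265.5, 113.8]
ee_rot: [-0.009, -0.004, 1.0, -0.014]
contact_force: [0.3, -0.5, -5.3]
gripper_width: 48.7
```

```bash
python3 - <<'E'
from h import *
weigh(2); hold((457.6,-263.0)); wrist("w20")
E
```

```text
F mean [-0.56 -0.   -6.19] sd [0.85 0.49 0.94] clock 16.3833
t 16.58 pos [ 459.18 -264.63  112.08] yaw(y-axis deg) 90.48 tilt [-0.0211 -0.0261] F [-0.04  0.89 -6.83] tau [ 0.09 -0.02  0.04] w 48.7 q6 -0.64
bottom [ 457.14 -263.53   45.53] axis [0.0379 0.0104 0.9992] F [-0.02  0.58 -5.95]
need world [0.46 0.53 0.  ] tool [-0.46  0.53 -0.02] straight down 10mm in tool [-0.21  0.26  9.99]
t 16.58 pos [ 459.18 -264.63  112.08] yaw(y-axis deg) 90.48 tilt [-0.0211 -0.0261] F [-0.04  0.89 -6.83] tau [ 0.09 -0.02  0.04] w 48.7 q6 -0.64
```

View pics/w20.png

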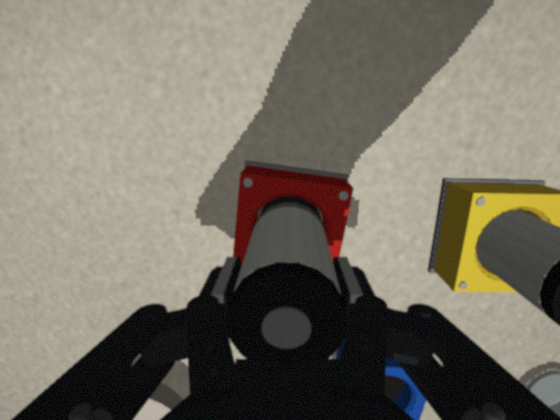

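Call:
servo_tool:
  rows:
    - [-0.6,1,5,0,40]

```text
clock: 16.72
ee_pos: [460.5, -264.5, 107.9]
ee_rot: [-0.01, -0.004, 1.0, -0.014]
contact_force: [-0.2, -1.1, -5.9]
gripper_width: 48.4
```

```bash
python3 - <<'E'
from h import *
import pickle
weigh(2); hold((457.6,-263.0)); o,f,T=wrist("w21"); pickle.dump((o,f,T),open("w21.pkl","wb"))
i=f["image"][150:270,220:370,::-1]; cv2.imwrite("pics/w21c.png",cv2.convertScaleAbs(cv2.resize(i,None,fx=4,fy=4,interpolation=2),alpha=2))
E
```

```text
F mean [-0.42 -0.66 -6.51] sd [0.24 0.4  0.62] clock 16.8167
t 17.02 pos [ 459.7  -263.76  106.96] yaw(y-axis deg) 90.48 tilt [-0.0212 -0.026 ] F [-0.31 -0.06 -5.32] tau [ 0.06 -0.06 -0.03] w 48.3 q6 -0.63
bottom [ 457.64 -262.64   40.3 ] axis [0.0381 0.0103 0.9992] F [-0.42  0.28 -5.49]
need world [-0.04 -0.36  0.  ] tool [ 0.04 -0.36  0.01] straight down 10mm in tool [-0.21  0.26  9.99]
t 17.02 pos [ 459.7  -263.76  106.96] yaw(y-axis deg) 90.48 tilt [-0.0212 -0.026 ] F [-0.31 -0.06 -5.32] tau [ 0.06 -0.06 -0.03] w 48.3 q6 -0.63
```

View pics/w21c.png

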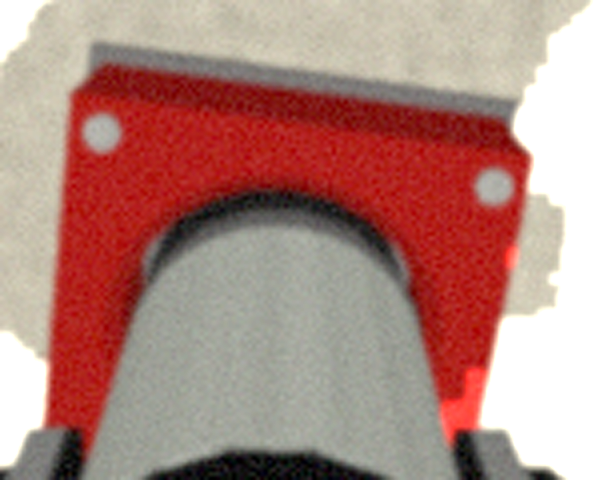

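Call:
servo_tool:
  rows:
    - [0.6,-0.1,5,0,40]

```text
clock: 17.15
ee_pos: [460.1, -264.7, 103.0]
ee_rot: [-0.009, -0.004, 1.0, -0.014]
contact_force: [0.1, -0.0, -5.4]
gripper_width: 48.8
```

```bash
python3 - <<'E'
from h import *
import pickle
weigh(2); hold((456.9,-263.0)); o,f,T=wrist("w22")
i=f["image"][150:270,220:370,::-1]; cv2.imwrite("pics/w22c.png",cv2.convertScaleAbs(cv2.resize(i,None,fx=4,fy=4,interpolation=2),alpha=2))
E
```

```text
F mean [-0.27  0.36 -6.16] sd [0.34 0.41 0.75] clock 17.25
t 17.45 pos [ 459.04 -264.05  102.03] yaw(y-axis deg) 90.48 tilt [-0.0211 -0.0261] F [-0.39 -0.63 -4.79] tau [ 0.05 -0.01  0.02] w 48.6 q6 -0.63
bottom [ 456.98 -262.95   35.38] axis [0.038  0.0104 0.9992] F [ 0.18  0.1  -5.18]
need world [-0.08 -0.05  0.  ] tool [ 0.08 -0.05  0.  ] straight down 10mm in tool [-0.21  0.26  9.99]
t 17.45 pos [ 459.04 -264.05  102.03] yaw(y-axis deg) 90.48 tilt [-0.0211 -0.0261] F [-0.39 -0.63 -4.79] tau [ 0.05 -0.01  0.02] w 48.6 q6 -0.63
```

View pics/w22c.png

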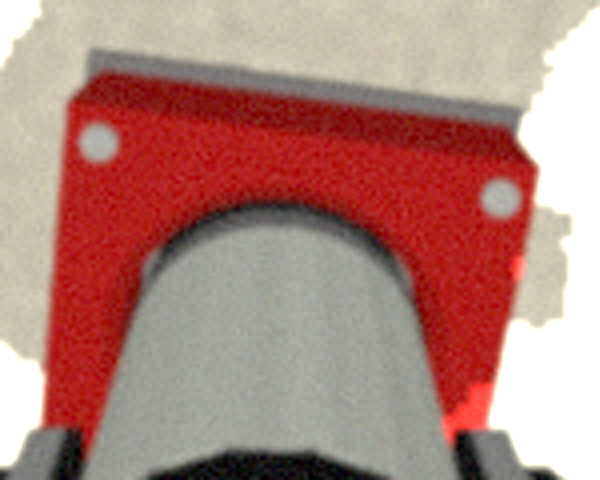

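Call:
servo_tool:
  rows:
    - [-0.2,0.2,8,0,40]

```text
clock: 17.58
ee_pos: [460.5, -265.1, 95.5]
ee_rot: [-0.009, -0.004, 1.0, -0.014]
contact_force: [0.2, -0.2, -5.6]
gripper_width: 48.7
```

```bash
python3 - <<'E'
from h import *
weigh(2); hold((456.7,-263.0))
E
```

```text
F mean [ 0.46 -0.32 -6.76] sd [0.21 0.11 1.15] clock 17.6833
t 17.88 pos [ 459.1  -264.07   93.96] yaw(y-axis deg) 90.48 tilt [-0.0211 -0.0261] F [-0.42 -0.23 -5.68] tau [-0.02 -0.05 -0.01] w 48.7 q6 -0.63
bottom [ 456.96 -262.9    27.24] axis [0.0382 0.0103 0.9992] F [ 0.04 -0.45 -5.77]
need world [-0.26 -0.1   0.  ] tool [ 0.26 -0.1   0.01] straight down 10mm in tool [-0.21  0.26  9.99]
```

Call:
servo_tool:
  rows:
    - [0.1,0,4,0,40]

```text
clock: 17.97
ee_pos: [459.7, -264.7, 90.7]
ee_rot: [-0.01, -0.004, 1.0, -0.014]
contact_force: [0.5, -0.5, -5.7]
gripper_width: 48.7
```

```bash
python3 - <<'E'
from h import *
hold((456.7,-263.0))
E
```

```text
t 18.17 pos [ 458.72 -264.03   89.76] yaw(y-axis deg) 90.48 tilt [-0.0215 -0.0258] F [-0.16  0.2  -5.56] tau [ 0.06 -0.   -0.03] w 48.3 q6 -0.64
bottom [ 456.69 -262.97   23.12] axis [0.0383 0.0102 0.9992] F [-0.27 -0.1  -5.46]
need world [ 0.01 -0.03  0.  ] tool [-0.01 -0.03  0.  ] straight down 10mm in tool [-0.22  0.26  9.99]
```

Call:
servo_tool:
  rows:
    - [0.2,0,2.5,0,40]

```text
clock: 18.25
ee_pos: [459.0, -264.4, 87.7]
ee_rot: [-0.01, -0.004, 1.0, -0.013]
contact_force: [0.1, 0.9, -2.3]
gripper_width: 48.7
```

```bash
python3 - <<'E'
from h import *
hold((456.7,-263.0))
E
```

```text
t 18.45 pos [ 458.96 -264.38   87.84] yaw(y-axis deg) 90.48 tilt [-0.0205 -0.0263] F [ 0.15  0.41 -2.18] tau [ 0.09 -0.06  0.01] w 48.6 q6 -0.64
bottom [ 457.12 -263.42   21.31] axis [0.0371 0.0108 0.9993] F [-0.42  0.21 -1.84]
need world [-0.42  0.42  0.  ] tool [ 0.42  0.42 -0.  ] straight down 10mm in tool [-0.21  0.26  9.99]
```

Call:
servo_tool:
  rows:
    - [0.3,0.2,3,0,40]

```text
clock: 18.53
ee_pos: [459.0, -264.5, 85.8]
ee_rot: [-0.01, -0.004, 1.0, -0.013]
contact_force: [-2.3, 1.4, 2.7]
gripper_width: 48.6
```

```bash
python3 - <<'E'
from h import *
hold((456.7,-263.0))
E
```

```text
t 18.73 pos [ 458.96 -264.45   85.38] yaw(y-axis deg) 90.49 tilt [-0.0197 -0.0267] F [-0.89  0.76  1.77] tau [0.3  0.03 0.05] w 48.6 q6 -0.64
bottom [ 457.16 -263.5    18.88] axis [0.0363 0.0112 0.9993] F [-1.03  0.9   1.53]
need world [-0.46  0.5   0.  ] tool [ 0.46  0.5  -0.  ] straight down 10mm in tool [-0.2   0.27  9.99]
```

Call:
servo_tool:
  rows:
    - [0.3,0.2,3,0,40]

```text
clock: 18.82
ee_pos: [459.0, -264.5, 83.2]
ee_rot: [-0.009, -0.004, 1.0, -0.013]
contact_force: [-1.5, 1.6, 3.8]
gripper_width: 48.5
```

```bash
python3 - <<'E'
from h import *
hold((456.7,-263.0))
E
```

```text
t 19.02 pos [ 458.9  -264.47   82.52] yaw(y-axis deg) 90.49 tilt [-0.019  -0.0269] F [-0.44  0.49  1.64] tau [ 0.31 -0.09 -0.03] w 48.8 q6 -0.64
bottom [ 457.14 -263.55   16.  ] axis [0.0356 0.0115 0.9993] F [-0.54  0.89  1.89]
need world [-0.44  0.55  0.  ] tool [ 0.44  0.55 -0.01] straight down 10mm in tool [-0.19  0.27  9.99]
```

Call:
servo_tool:
  rows:
    - [0.3,0.3,3,0,40]

```text
clock: 19.1
ee_pos: [458.9, -264.5, 80.0]
ee_rot: [-0.009, -0.004, 1.0, -0.014]
contact_force: [-1.2, 1.1, 2.7]
gripper_width: 48.4
```

```bash
python3 - <<'E'
from h import *
hold((456.7,-263.0))
E
```

```text
t 19.30 pos [ 458.84 -264.47   79.68] yaw(y-axis deg) 90.48 tilt [-0.0185 -0.0273] F [-0.56  1.28  3.61] tau [ 0.32 -0.07 -0.02] w 48.6 q6 -0.64
bottom [ 457.14 -263.57   13.13] axis [0.035  0.0118 0.9993] F [-0.36  0.94  3.73]
need world [-0.44  0.57  0.  ] tool [ 0.43  0.58 -0.01] straight down 10mm in tool [-0.19  0.27  9.99]
```

Call:
servo_tool:
  rows:
    - [0.3,0.3,1.5,0,40]

```text
clock: 19.38
ee_pos: [458.8, -264.5, 78.6]
ee_rot: [-0.009, -0.004, 1.0, -0.014]
contact_force: [-1.9, 0.4, 7.0]
gripper_width: 48.9
```

```bash
python3 - <<'E'
from h import *
hold((456.7,-263.0))
E
```

```text
t 19.58 pos [ 458.84 -264.47   78.8 ] yaw(y-axis deg) 90.48 tilt [-0.0178 -0.0278] F [-1.78  1.2   7.29] tau [ 0.42  0.17 -0.01] w 48.5 q6 -0.64
bottom [ 457.18 -263.59   12.26] axis [0.0344 0.0123 0.9993] F [-1.29  0.91  7.03]
need world [-0.48  0.59  0.  ] tool [ 0.47  0.59 -0.01] straight down 10mm in tool [-0.18  0.28  9.99]
```

Call:
servo_tool:
  rows:
    - [0,0,-1.5,0,40]
    - [0,0,0,0,65]
    - [0,0,0,0,80]
    - [0,0,0,0,85]
    - [0,0,0,0,85]

```text
clock: 20.0
ee_pos: [458.4, -265.1, 79.3]
ee_rot: [-0.01, -0.004, 1.0, -0.015]
contact_force: [-0.1, -0.3, 0.6]
gripper_width: 85.2
```

```bash
python3 - <<'E'
from h import *
weigh(2);o,f,T=wrist("w23");caps(f,T,108,8)
E
```

```text
F mean [ 0.34 -0.57  0.18] sd [0.48 0.28 0.42] clock 20.1
t 20.10 pos [ 458.34 -264.93   79.28] yaw(y-axis deg) 90.46 tilt [-0.0192 -0.0294] F [-0.07 -0.15  0.73] tau [-0.03 -0.04 -0.07] w 84.9 q6 -0.64
blob 7458 [285. 302.] circle [ 453.4 -263.6   24.3] z 105.8
```

View pics/w23.png

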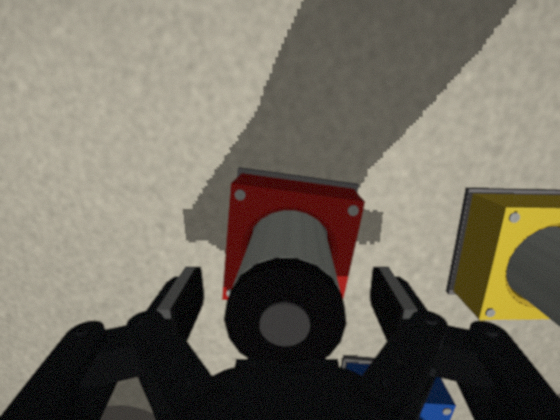

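Call:
servo_tool:
  rows:
    - [0,0,-25,0,85]
    - [0,0,-38,0,85]
    - [0,0,-38,0,85]
    - [-10,25,-25,0,85]
    - [-11,36,0,0,85]
    - [-11,36,0,0,85]
    - [-11,36,0,0,85]
    - [-11,36,0,0,85]
    - [-11,36,0,0,85]
    - [-11,36,0,0,85]
    - [-11,36,0,0,85]
    - [-11,36,0,0,85]
    - [-11,36,0,0,85]
    - [-11,36,0,0,85]
    - [-11,36,0,0,85]
    - [-8,15,0,0,85]

```text
clock: 21.48
ee_pos: [605.6, 190.7, 196.3]
ee_rot: [-0.006, 0.002, 1.0, -0.015]
contact_force: [0.6, -1.3, 0.7]
gripper_width: 85.0
```

```bash
python3 - <<'E'
from h import *
weigh(4);o,f,T=wrist("w24");caps(f,T,92,4); docks(f,T)
E
```

```text
F mean [ 0.64 -0.31  0.45] sd [1.4  0.82 0.5 ] clock 21.6833
t 21.68 pos [604.89 186.54 196.18] yaw(y-axis deg) 89.62 tilt [-0.0137 -0.0332] F [-1.23 -0.92 -0.55] tau [ 0.01  0.01 -0.04] w 85.2 q6 0.22
blob 2846 [284. 201.] circle [590.3 182.7  25.2] z 92.5
blob 445 [484. 267.] circle [657.1 369.5  34.6] z 91.9
blob 300 [544. 283.] circle [662.4 411.6  21. ] z 92.2
yellow: rect [465.5 -74.9] [43.2 78.4] 88.8 z 40.2 hole ell [431.8 -65.8] [6.4 7.8] circ [431.8 -65.8] r 4.0
```

View pics/w24.png

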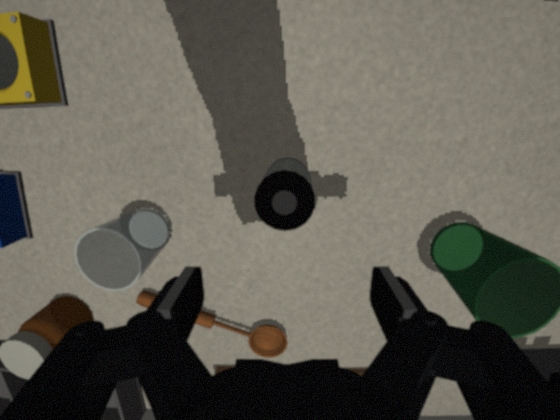

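Call:
servo_tool:
  rows:
    - [8,0,28,0,85]
    - [8,-1,33,0,85]
    - [2,0,22,0,85]

```text
clock: 21.98
ee_pos: [591.3, 179.3, 119.5]
ee_rot: [0.001, 0.007, 1.0, -0.015]
contact_force: [-0.6, -0.1, -0.5]
gripper_width: 85.2
```

```bash
python3 - <<'E'
from h import *
weigh(3);o,f,T=wrist("w25");caps(f,T,92,4)
E
```

```text
F mean [-1.34 -0.12 -1.76] sd [0.59 0.05 1.08] clock 22.1333
t 22.13 pos [590.8  179.32 119.27] yaw(y-axis deg) 89.24 tilt [-0.0013 -0.0314] F [ 0.17 -0.22 -0.03] tau [ 0.06 -0.03 -0.04] w 84.6 q6 0.22
blob 5332 [291. 258.] circle [589.6 182.6  25.4] z 92.5
```

Call:
servo_tool:
  rows:
    - [2,2,17,0,85]
    - [3,1,17,0,85]

```text
clock: 22.35
ee_pos: [595.4, 182.0, 95.0]
ee_rot: [0.009, 0.008, 1.0, -0.014]
contact_force: [-0.6, -0.6, -0.6]
gripper_width: 85.1
```

```bash
python3 - <<'E'
from h import *
weigh(3);o,f,T=wrist("w26");caps(f,T,92,4)
E
```

```text
F mean [-0.77 -0.73 -0.71] sd [0.77 0.13 0.82] clock 22.5
t 22.50 pos [593.61 181.88  93.63] yaw(y-axis deg) 89.13 tilt [ 0.0141 -0.0284] F [0.22 0.92 0.4 ] tau [0.04 0.02 0.07] w 85.1 q6 0.22
blob 7195 [285. 276.] circle [589.6 182.6  25.7] z 92.5
blob 205 [198. 279.] circle [592.1 137.7  10.2] z 93.3
blob 259 [376. 279.] circle [592.  228.1  10. ] z 92.4
```

Call:
servo_tool:
  rows:
    - [4,0,14,0,85]

```text
clock: 22.63
ee_pos: [594.9, 182.4, 84.7]
ee_rot: [0.012, 0.008, 1.0, -0.013]
contact_force: [0.8, 0.6, 0.6]
gripper_width: 84.6
```

```bash
python3 - <<'E'
from h import *
weigh(3);o,f,T=wrist("w27");caps(f,T,92,4)
E
```

```text
F mean [-0.41  0.15 -0.73] sd [0.93 0.38 1.04] clock 22.7833
t 22.78 pos [590.61 181.67  81.01] yaw(y-axis deg) 89.12 tilt [ 0.0156 -0.0281] F [-0.36 -0.03 -0.04] tau [0.05 0.02 0.  ] w 85.2 q6 0.22
blob 7793 [285. 294.] circle [589.4 182.6  25.8] z 92.5
blob 373 [183. 284.] circle [582.4 135.   10.1] z 91.8
blob 366 [392. 287.] circle [583.7 232.3   9.6] z 91.9
```

Call:
servo_tool:
  rows:
    - [1,0.5,15,0,85]

```text
clock: 22.92
ee_pos: [593.9, 182.6, 70.2]
ee_rot: [0.012, 0.008, 1.0, -0.013]
contact_force: [0.8, 0.0, -0.4]
gripper_width: 84.9
```

```bash
python3 - <<'E'
from h import *
weigh(3);o,f,T=wrist("w28");caps(f,T,92,4)
E
```

```text
F mean [-0.16 -0.07 -0.71] sd [0.74 0.14 0.85] clock 23.0667
t 23.07 pos [589.93 181.8   66.37] yaw(y-axis deg) 89.13 tilt [ 0.0154 -0.0281] F [0.46 0.43 0.12] tau [ 0.09  0.04 -0.01] w 84.8 q6 0.22
blob 6823 [284. 305.] circle [588.  182.6  25.1] z 92.4
```

Call:
servo_tool:
  rows:
    - [0,0,0,0,55]
    - [0,0,0,0,40]
    - [0,0,0,0,40]
    - [0,0,0,0,40]
  force: 60

```text
clock: 23.45
ee_pos: [592.6, 182.4, 69.9]
ee_rot: [0.01, 0.008, 1.0, -0.013]
contact_force: [0.9, 0.6, -1.4]
gripper_width: 48.8
```

```bash
python3 - <<'E'
from h import *
weigh(1);o,f,T=wrist("w29"); q=capheld(f); holdset(o,q)
E
```

```text
F mean [ 0.9   0.57 -1.36] sd [0. 0. 0.] clock 23.5
t 23.50 pos [592.44 182.31  69.73] yaw(y-axis deg) 89.12 tilt [ 0.0204 -0.0272] F [ 0.21 -0.43 -0.99] tau [-0.01  0.02 -0.01] w 48.9 q6 0.22
ring [ 262  299   49   40 1513] [286.3 318.7] tool [  1.46   1.26 -24.83]
bottom in tool [ 3.43  3.8  69.6 ] axis [-0.0208 -0.0269 -0.9994]
```

Call:
servo_tool:
  rows:
    - [0,0,-20,0,40]
    - [0,0,-35,0,40]
    - [0,0,-35,0,40]
    - [0,0,-35,0,40]
    - [0,0,-25,0,40]

```text
clock: 23.97
ee_pos: [581.0, 184.4, 213.2]
ee_rot: [-0.002, 0.008, 1.0, -0.016]
contact_force: [1.1, 0.2, -2.0]
gripper_width: 49.0
```

```bash
python3 - <<'E'
from h import *
weigh(3); weigh(4);o,f,T=wrist("w30"); q=capheld(f)
E
```

```text
F mean [ 1.26  0.37 -0.25] sd [0.37 0.26 1.69] clock 24.1167
F mean [-0.19 -0.22 -1.99] sd [0.41 0.46 0.28] clock 24.3167
t 24.32 pos [579.2  183.89 208.24] yaw(y-axis deg) 89.14 tilt [-0.0103 -0.0341] F [ 0.48  0.39 -1.42] tau [ 0.06 -0.08  0.03] w 48.1 q6 0.23
ring [ 263  299   48   40 1488] [286.3 318.8] tool [  1.25   1.25 -24.81]
```

View pics/w30.png

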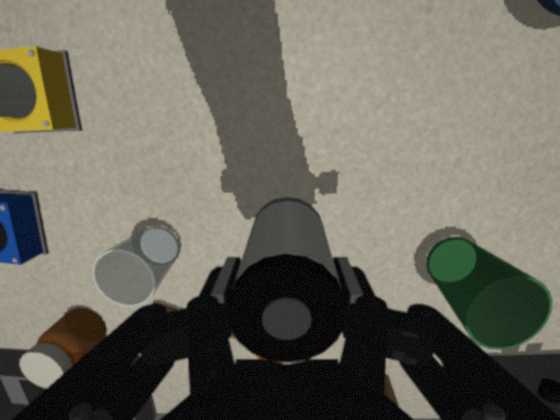

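Call:
servo_tool:
  rows:
    - [-3,-25,-5,0,40]
    - [-4,-38,-2,0,40]
    - [-4,-38,-2,0,40]
    - [-4,-38,-2,0,40]
    - [-4,-38,-2,0,40]
    - [-4,-38,-2,0,40]
    - [-4,-38,0,0,40]
    - [-3,-25,0,0,40]

```text
clock: 25.03
ee_pos: [599.9, -98.4, 217.7]
ee_rot: [-0.017, 0.001, 1.0, -0.016]
contact_force: [1.2, -0.1, -1.0]
gripper_width: 49.4
```

```bash
python3 - <<'E'
from h import *
weigh(4);o,f,T=wrist("w31"); docks(f,T)
E
```

```text
F mean [ 0.64 -0.5  -1.43] sd [1.04 1.21 0.66] clock 25.2333
t 25.23 pos [599.67 -95.57 217.55] yaw(y-axis deg) 89.94 tilt [-0.0343 -0.0291] F [-0.    0.84 -1.45] tau [ 0.03 -0.03  0.01] w 48.7 q6 -0.25
red: rect [ 458.6 -261.8] [81.1 78. ] 82.8 z 40.4 hole ell [ 429.1 -227.2] [6.9 7.8] circ [ 429.2 -227.3] r 4.1
yellow: rect [465.2 -97.4] [78.3 77.6] 90.0 z 40.4 hole ell [432.1 -64.5] [6.9 7.4] circ [432.  -64.5] r 3.9
blue: rect [ 616.7 -177.5] [77.7 78. ] 84.7 z 40.3 hole ell [ 616.5 -177.4] [53.8 54.3] circ [ 616.7 -177.5] r 27.7
```

View pics/w31.png

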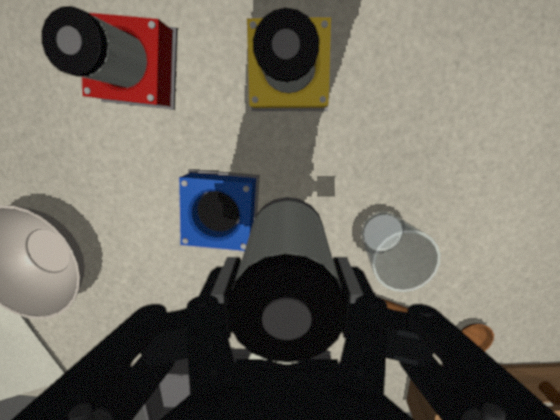

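Call:
servo_tool:
  rows:
    - [-6,-36,12,0,40]
    - [-4,-36,32,0,40]
    - [-2,-4,32,0,40]
    - [0,0,15,0,40]

```text
clock: 25.62
ee_pos: [613.9, -168.0, 132.0]
ee_rot: [-0.012, -0.006, 1.0, -0.015]
contact_force: [-1.2, 0.0, -1.1]
gripper_width: 48.7
```

```bash
python3 - <<'E'
from h import *
weigh(2); hold((616.0,-177.8))
E
```

```text
F mean [-0.78 -0.26 -2.71] sd [0.43 0.3  1.59] clock 25.7167
t 25.92 pos [ 616.49 -167.91  137.41] yaw(y-axis deg) 90.77 tilt [-0.0166 -0.0336] F [-0.05  0.33 -0.94] tau [ 0.   -0.05  0.03] w 48.8 q6 -0.36
bottom [ 611.09 -166.09   66.93] axis [0.0395 0.0062 0.9992] F [ 0.12  0.12 -0.94]
need world [  4.91 -11.71   0.  ] tool [ -4.75 -11.77   0.31] straight down 10mm in tool [-0.17  0.33  9.99]
```

Call:
servo_tool:
  rows:
    - [-4.5,-12,13,0,40]

```text
clock: 26.0
ee_pos: [623.1, -178.8, 128.7]
ee_rot: [-0.005, -0.008, 1.0, -0.017]
contact_force: [-0.1, -0.3, -1.7]
gripper_width: 48.8
```

```bash
python3 - <<'E'
from h import *
weigh(2); hold((616.0,-177.8))
E
```

```text
F mean [ 1.05 -0.84 -2.28] sd [1.19 0.55 0.63] clock 26.1
t 26.30 pos [ 621.07 -180.27  125.13] yaw(y-axis deg) 90.77 tilt [-0.0162 -0.0335] F [ 0.08 -0.5  -1.55] tau [ 0.03  0.06 -0.03] w 48.8 q6 -0.38
bottom [ 616.5  -178.9    55.47] axis [0.0374 0.0068 0.9993] F [-0.25 -0.56 -1.7 ]
need world [-0.5  1.1  0. ] tool [ 0.49  1.1  -0.03] straight down 10mm in tool [-0.17  0.33  9.99]
```

Call:
servo_tool:
  rows:
    - [0.8,1.2,13,0,40]

```text
clock: 26.38
ee_pos: [622.5, -180.4, 115.2]
ee_rot: [-0.005, -0.007, 1.0, -0.018]
contact_force: [1.6, 0.4, -0.5]
gripper_width: 48.6
```

```bash
python3 - <<'E'
from h import *
weigh(3); hold((616.0,-177.8)); o,f,T=wrist("w32")
i=f["image"][150:290,220:370,::-1]; cv2.imwrite("pics/w32c.png",cv2.convertScaleAbs(cv2.resize(i,None,fx=4,fy=4,interpolation=2),alpha=2))
E
```

```text
F mean [ 0.71  0.45 -2.13] sd [0.62 0.41 1.24] clock 26.5333
t 26.73 pos [ 620.44 -179.63  112.77] yaw(y-axis deg) 90.77 tilt [-0.0153 -0.0339] F [ 0.71 -0.62 -1.13] tau [ 0.02 -0.07 -0.03] w 48.3 q6 -0.38
bottom [ 615.7  -178.16   42.99] axis [0.0368 0.0071 0.9993] F [ 0.59  0.04 -1.01]
need world [0.3  0.36 0.  ] tool [-0.31  0.36 -0.02] straight down 10mm in tool [-0.16  0.34  9.99]
t 26.73 pos [ 620.44 -179.63  112.77] yaw(y-axis deg) 90.77 tilt [-0.0153 -0.0339] F [ 0.71 -0.62 -1.13] tau [ 0.02 -0.07 -0.03] w 48.3 q6 -0.38
```

View pics/w32c.png

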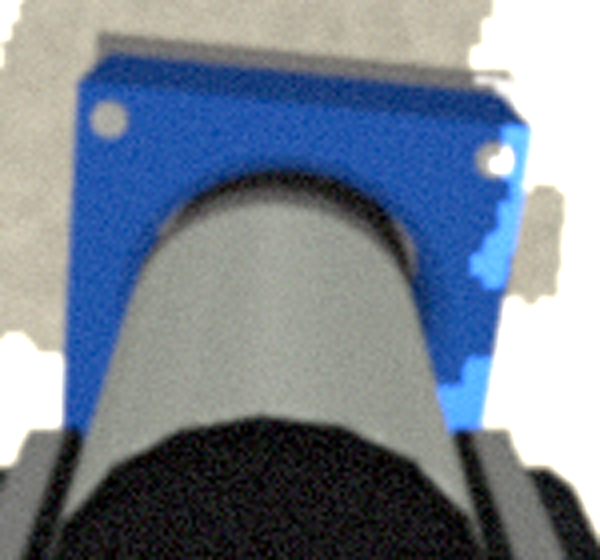

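Call:
servo_tool:
  rows:
    - [-0.1,0.9,6,0,40]

```text
clock: 26.87
ee_pos: [621.8, -179.5, 108.3]
ee_rot: [-0.006, -0.007, 1.0, -0.018]
contact_force: [0.2, 0.1, -1.7]
gripper_width: 48.4
```

```bash
python3 - <<'E'
from h import *
weigh(2); hold((615.8,-177.5)); o,f,T=wrist("w33")
i=f["image"][150:290,220:370,::-1]; cv2.imwrite("pics/w33c.png",cv2.convertScaleAbs(cv2.resize(i,None,fx=4,fy=4,interpolation=2),alpha=2))
E
```

```text
F mean [-0.09 -0.09 -2.03] sd [0.26 0.17 0.32] clock 26.9667
t 27.17 pos [ 620.42 -178.94  106.67] yaw(y-axis deg) 90.78 tilt [-0.0154 -0.0339] F [ 0.45 -0.39 -1.2 ] tau [-0.04 -0.05 -0.  ] w 48.6 q6 -0.38
bottom [ 615.75 -177.47   36.91] axis [0.0368 0.0071 0.9993] F [ 0.11 -0.15 -1.3 ]
need world [ 0.05 -0.03  0.  ] tool [-0.05 -0.03  0.  ] straight down 10mm in tool [-0.16  0.34  9.99]
t 27.17 pos [ 620.42 -178.94  106.67] yaw(y-axis deg) 90.78 tilt [-0.0154 -0.0339] F [ 0.45 -0.39 -1.2 ] tau [-0.04 -0.05 -0.  ] w 48.6 q6 -0.38
```

View pics/w33c.png

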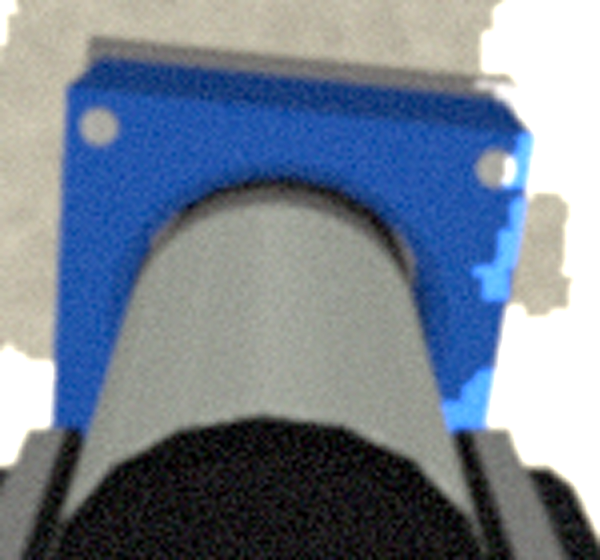

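Inside the blue well without contact. Lower to the pad.

Call:
servo_tool:
  rows:
    - [-0.2,0.4,7,0,40]

```text
clock: 27.3
ee_pos: [621.9, -179.4, 101.2]
ee_rot: [-0.006, -0.007, 1.0, -0.018]
contact_force: [0.2, 0.5, -1.0]
gripper_width: 48.6
```

```bash
python3 - <<'E'
from h import *
weigh(2); hold((615.6,-177.5))
E
```

```text
F mean [ 0.24  0.32 -2.02] sd [0.03 0.22 1.06] clock 27.4
t 27.60 pos [ 620.53 -178.79   99.6 ] yaw(y-axis deg) 90.77 tilt [-0.0154 -0.0339] F [ 0.01 -0.48 -1.46] tau [ 0.03 -0.04  0.03] w 48.8 q6 -0.38
bottom [ 615.76 -177.31   29.76] axis [0.037  0.0071 0.9993] F [-0.06 -0.04 -1.53]
need world [-0.16 -0.19  0.  ] tool [ 0.16 -0.19  0.01] straight down 10mm in tool [-0.16  0.34  9.99]
```

Call:
servo_tool:
  rows:
    - [0,0,4,0,40]

```text
clock: 27.68
ee_pos: [621.3, -179.2, 96.5]
ee_rot: [-0.007, -0.007, 1.0, -0.017]
contact_force: [-0.1, -0.5, -1.6]
gripper_width: 48.8
```

```bash
python3 - <<'E'
from h import *
hold((615.6,-177.5))
E
```

```text
t 27.88 pos [ 620.27 -178.86   95.38] yaw(y-axis deg) 90.77 tilt [-0.0159 -0.0337] F [-0.19 -0.34 -1.65] tau [ 0.04 -0.01  0.03] w 48.7 q6 -0.38
bottom [ 615.57 -177.41   25.58] axis [0.0373 0.0069 0.9993] F [ 0.02  0.14 -2.03]
need world [ 0.03 -0.09  0.  ] tool [-0.03 -0.09  0.  ] straight down 10mm in tool [-0.16  0.33  9.99]
```

Call:
servo_tool:
  rows:
    - [0.2,0,3,0,40]

```text
clock: 27.97
ee_pos: [620.7, -179.2, 93.0]
ee_rot: [-0.007, -0.007, 1.0, -0.017]
contact_force: [-0.2, 0.7, 1.6]
gripper_width: 48.6
```

```bash
python3 - <<'E'
from h import *
hold((615.6,-177.5))
E
```

```text
t 28.17 pos [ 620.6  -179.16   93.05] yaw(y-axis deg) 90.77 tilt [-0.0145 -0.034 ] F [ 0.69 -0.05  1.08] tau [ 0.05 -0.14 -0.03] w 48.5 q6 -0.38
bottom [ 616.16 -177.76   23.34] axis [0.0357 0.0073 0.9993] F [0.42 0.43 2.09]
need world [-0.56  0.26  0.  ] tool [ 0.55  0.27 -0.  ] straight down 10mm in tool [-0.15  0.34  9.99]
```

Call:
servo_tool:
  rows:
    - [0.4,0.2,3,0,40]

```text
clock: 28.25
ee_pos: [620.7, -179.2, 91.2]
ee_rot: [-0.007, -0.007, 1.0, -0.017]
contact_force: [-1.5, 1.0, 7.5]
gripper_width: 48.9
```

```bash
python3 - <<'E'
from h import *
hold((615.6,-177.5))
E
```

```text
t 28.45 pos [ 620.67 -179.16   91.08] yaw(y-axis deg) 90.77 tilt [-0.0133 -0.0343] F [-1.56  0.41  5.58] tau [0.26 0.19 0.01] w 48.9 q6 -0.38
bottom [ 616.27 -177.78   21.39] axis [0.0344 0.0077 0.9994] F [-1.3   0.79  5.92]
need world [-0.67  0.28  0.  ] tool [ 0.66  0.29 -0.  ] straight down 10mm in tool [-0.14  0.34  9.99]
```

Call:
servo_tool:
  rows:
    - [0.4,0.2,3,0,40]

```text
clock: 28.53
ee_pos: [620.7, -179.1, 89.5]
ee_rot: [-0.006, -0.007, 1.0, -0.017]
contact_force: [-1.8, 0.4, 7.3]
gripper_width: 48.4
```

```bash
python3 - <<'E'
from h import *
hold((615.6,-177.5))
E
```

```text
t 28.73 pos [ 620.61 -179.13   89.22] yaw(y-axis deg) 90.78 tilt [-0.0122 -0.0346] F [-1.38  0.37  6.17] tau [0.33 0.24 0.05] w 49.0 q6 -0.38
bottom [ 616.29 -177.81   19.55] axis [0.0333 0.008  0.9994] F [-1.03  0.4   6.06]
need world [-0.69  0.31  0.  ] tool [ 0.68  0.32 -0.  ] straight down 10mm in tool [-0.13  0.34  9.99]
```

Call:
servo_tool:
  rows:
    - [0.4,0.2,3,0,40]

```text
clock: 28.82
ee_pos: [620.6, -179.2, 87.7]
ee_rot: [-0.006, -0.007, 1.0, -0.017]
contact_force: [-2.1, 0.9, 7.2]
gripper_width: 49.0
```

```bash
python3 - <<'E'
from h import *
hold((615.6,-177.5))
E
```

```text
t 29.02 pos [ 620.55 -179.12   87.35] yaw(y-axis deg) 90.78 tilt [-0.0111 -0.0349] F [-2.27  0.86  6.31] tau [ 0.3   0.29 -0.02] w 48.6 q6 -0.38
bottom [ 616.3  -177.79   17.69] axis [0.0323 0.0082 0.9994] F [-1.74  0.7   6.26]
need world [-0.7   0.29  0.  ] tool [ 0.7  0.3 -0. ] straight down 10mm in tool [-0.12  0.35  9.99]
```

Call:
servo_tool:
  rows:
    - [0.5,0.2,3,0,40]

```text
clock: 29.1
ee_pos: [620.5, -179.1, 85.9]
ee_rot: [-0.005, -0.007, 1.0, -0.018]
contact_force: [-2.3, 0.6, 7.0]
gripper_width: 48.7
```

```bash
python3 - <<'E'
from h import *
hold((615.6,-177.5))
E
```

```text
t 29.30 pos [ 620.45 -179.09   85.55] yaw(y-axis deg) 90.79 tilt [-0.0099 -0.0351] F [-1.13  1.34  6.33] tau [0.29 0.23 0.04] w 49.0 q6 -0.38
bottom [ 616.28 -177.8    15.87] axis [0.0311 0.0085 0.9995] F [-1.23  1.05  6.34]
need world [-0.68  0.3   0.  ] tool [ 0.68  0.31 -0.  ] straight down 10mm in tool [-0.1   0.35  9.99]
```

Call:
servo_tool:
  rows:
    - [0.4,0.2,3,0,40]

```text
clock: 29.38
ee_pos: [620.5, -179.1, 84.1]
ee_rot: [-0.004, -0.007, 1.0, -0.018]
contact_force: [-2.8, 0.4, 7.7]
gripper_width: 48.9
```

```bash
python3 - <<'E'
from h import *
hold((615.6,-177.5))
E
```

```text
t 29.58 pos [ 620.43 -179.12   83.71] yaw(y-axis deg) 90.79 tilt [-0.0088 -0.0355] F [-1.64  1.    6.3 ] tau [ 0.25  0.31 -0.03] w 48.6 q6 -0.38
bottom [ 616.33 -177.83   14.03] axis [0.0299 0.0088 0.9995] F [-1.16  0.73  6.31]
need world [-0.73  0.33  0.  ] tool [ 0.73  0.34 -0.01] straight down 10mm in tool [-0.09  0.35  9.99]
```

Call:
servo_tool:
  rows:
    - [0.4,0.2,3,0,40]

```text
clock: 29.67
ee_pos: [620.4, -179.0, 82.2]
ee_rot: [-0.004, -0.007, 1.0, -0.018]
contact_force: [-2.5, 2.0, 8.6]
gripper_width: 48.4
```

```bash
python3 - <<'E'
from h import *
hold((615.6,-177.5))
E
```

```text
t 29.87 pos [ 620.38 -179.07   82.2 ] yaw(y-axis deg) 90.8 tilt [-0.0077 -0.0357] F [-1.57  1.62  7.68] tau [0.34 0.41 0.01] w 48.8 q6 -0.38
bottom [ 616.38 -177.8    12.5 ] axis [0.0288 0.009  0.9995] F [-2.25  1.12  8.11]
need world [-0.78  0.3   0.  ] tool [ 0.78  0.31 -0.  ] straight down 10mm in tool [-0.08  0.36  9.99]
```

Call:
servo_tool:
  rows:
    - [0.4,0.2,2.5,0,40]

```text
clock: 29.95
ee_pos: [620.4, -179.1, 81.5]
ee_rot: [-0.003, -0.007, 1.0, -0.018]
contact_force: [-2.7, 1.4, 9.7]
gripper_width: 48.5
```

```bash
python3 - <<'E'
from h import *
hold((615.6,-177.5))
E
```

```text
t 30.15 pos [ 620.37 -179.07   81.65] yaw(y-axis deg) 90.81 tilt [-0.0065 -0.036 ] F [-2.69  0.74 10.46] tau [0.44 0.58 0.09] w 48.9 q6 -0.38
bottom [ 616.45 -177.8    11.95] axis [0.0277 0.0094 0.9996] F [-2.83  0.83 10.27]
need world [-0.85  0.3   0.  ] tool [ 0.84  0.31 -0.01] straight down 10mm in tool [-0.07  0.36  9.99]
```

Call:
servo_tool:
  rows:
    - [0,0,-1.5,0,40]
    - [0,0,0,0,65]
    - [0,0,0,0,80]
    - [0,0,0,0,85]
    - [0,0,0,0,85]

```text
clock: 30.57
ee_pos: [620.3, -179.2, 84.0]
ee_rot: [-0.003, -0.007, 1.0, -0.019]
contact_force: [-0.4, -0.6, -0.3]
gripper_width: 84.9
```

```bash
python3 - <<'E'
from h import *
weigh(2);o,f,T=wrist("w34");caps(f,T,108,8)
E
```

```text
F mean [-0.2  -0.36 -0.2 ] sd [0.22 0.23 0.09] clock 30.6667
t 30.67 pos [ 620.11 -179.17   83.84] yaw(y-axis deg) 90.81 tilt [-0.0063 -0.0369] F [ 0.39 -0.11  0.21] tau [ 0.03 -0.02 -0.01] w 85.1 q6 -0.38
blob 8433 [281. 297.] circle [ 613.5 -179.3   25.4] z 106.9
blob 398 [175. 293.] circle [ 608.6 -224.3    8.5] z 104.5
blob 240 [399. 295.] circle [ 606.1 -131.1    7.1] z 103.1
```

Call:
servo_tool:
  rows:
    - [0,0,-20,0,85]
    - [0,0,-35,0,85]
    - [0,0,-38,0,85]
    - [10,0,-38,0,85]
    - [20,0,-20,0,85]

```text
clock: 31.13
ee_pos: [587.7, -172.3, 230.0]
ee_rot: [-0.012, -0.007, 1.0, -0.015]
contact_force: [0.6, -0.4, 1.2]
gripper_width: 85.2
```

```bash
python3 - <<'E'
from h import *
import plant
weigh(3);o,f,T=wrist("w35");caps(f,T,106,5); docks(f,T)
P=world(f,T)
for n in ["scene","top"]:
    g=plant.grab_frame(n); cv2.imwrite(f"pics/{n}1.png",g["image"][:,:,::-1]); print(n); 
    Pn=world(g); m=((abs(Pn[...,2]-106)<8)&(Pn[...,1]<-50)&(Pn[...,0]<670)).astype(np.uint8)
    k,l,s,c=cv2.connectedComponentsWithStats(m)
    for i in range(1,k):
        if s[i,4]>60:
            Q=Pn[l==i]; print(s[i,4],c[i].round(),np.round(cv2.minEnclosingCircle(np.float32(Q[:,:2])),1) if 0 else cv2.minEnclosingCircle(np.float32(Q[:,:2])),np.median(Q[:,2]).round(1))
    docks(g,np.linalg.inv(g["camera_from_world"]))
E
```

```text
F mean [-0.85  0.17  0.97] sd [1.66 1.04 0.57] clock 31.2833
t 31.28 pos [ 585.57 -172.03  228.38] yaw(y-axis deg) 90.81 tilt [-0.0253 -0.0295] F [0.62 0.33 0.51] tau [ 0.05 -0.04  0.02] w 85.0 q6 -0.39
blob 3376 [176.  55.] circle [ 458.4 -262.6   25.5] z 106.0
blob 3491 [386.  67.] circle [465.8 -98.7  25.6] z 106.6
blob 2205 [280. 245.] circle [ 616.8 -179.8   25.8] z 107.0
red: rect [ 458.4 -262.5] [78.8 78.2] 82.3 z 40.3 hole ell [ 429.3 -226.5] [7.4 8. ] circ [ 429.3 -226.4] r 4.2
yellow: rect [465.4 -98. ] [78.2 78.6] 0.2 z 40.2 hole ell [ 432.  -130.3] [6.9 7.3] circ [ 432.  -130.2] r 3.8
blue: rect [ 616.4 -178.2] [76.6 77.8] 84.9 z 40.4 hole ell [ 581.9 -208.3] [7.3 8.3] circ [ 582.  -208.3] r 4.3
scene
455 [79. 24.] ((-699.8062744140625, -804.43603515625), 301.5622253417969) 106.5
218 [236. 180.] ((466.5393371582031, -99.70771789550781), 25.6850528717041) 106.2
178 [174. 183.] ((461.266845703125, -264.3315734863281), 26.15780258178711) 104.1
287 [205. 224.] ((618.900146484375, -180.52291870117188), 25.51322364807129) 106.6
red: rect [ 463.2 -264.2] [78.3 75. ] 84.9 z 40.1
yellow: rect [470.3 -99.1] [80.  77.6] 0.6 z 40.3
blue: rect [ 621.6 -179.5] [78.4 74.9] 85.0 z 40.0
top
377 [336. 241.] ((464.52581787109375, -100.74005889892578), 24.975257873535156) 107.3
yellow: rect [ 464.3 -100.2] [75.9 78.5] 1.4 z 41.1 hole ell [ 462.8 -104.4] [58.  65.7] circ [ 462.9 -104.2] r 33.4
```

View pics/w35.png

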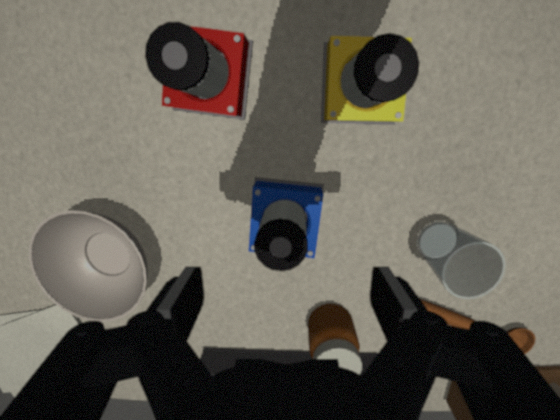

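View pics/scene1.png

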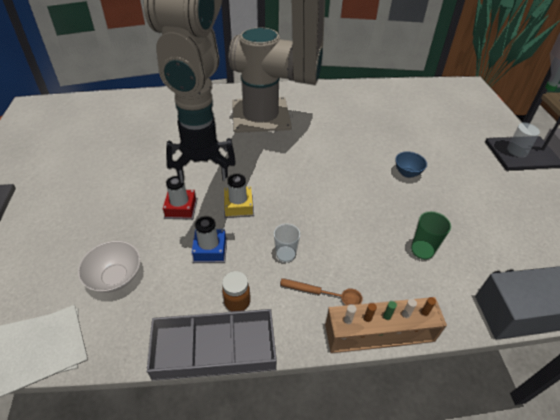

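```bash
python3 - <<'E'
from plant import *
print(sign_off())
E
```

```text
the job is handed in; nothing more can be done
None
```

All three canisters are weighed, pressed home in their docks and released. I handed the job in at about 31 s. `sign_off()` gives no verdict, so everything below comes from my own checks.

| Dock | Canister (its starting place) | Lifted weight | Largest settled push on the dock | Cap top at the end |
|---|---|---|---|---|
| Yellow (packed) | (463, 255) mm | about 3.5 N | about 13 N | 106.6 mm (underside about 14.6 mm) |
| Red (solid) | (465, 122) mm | about 5.8 N | about 13 N | 106.0 mm (underside about 14.0 mm) |
| Blue (hollow) | (590, 182) mm | about 1.5 N | about 12 N | 107.0 mm (underside about 15.0 mm) |

- **Seating:** in each dock the force began to climb at about 4 N per mm, with the underside near 12 mm, which is the pad compressing against the hard stop. The underside heights assume the nominal 92 mm canister.
- **Final view:** the wrist camera showed each cap within about 2 mm of its dock centre and upright. The open gripper was clear, about 120 mm above the caps. In the scene picture the bystanders stand where they started; I judged that by eye and did not measure it.
- **Disagreements:**
  - The scene, top and wrist cameras differed by up to about 5 mm on dock positions. I steered by the wrist camera.
  - In the last top picture only the yellow canister was found; the arm probably hid the other two.
  - During motion the tool tilted by up to about 0.04 rad. The canisters still entered the wells with only 1 to 3 N of side force.

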